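# Open the sorting case onto its lid stop and put the connector away

### The job

Swing the lid of the sorting case up and over by its red ball knob until it meets the rubber-tipped stop behind it and has pushed the sprung plunger in about halfway (some 5 mm), gently, never driving the plunger to its end, and leave the lid resting there. Then put the loose circular connector away in the open case, down on the floor of any compartment of the row nearest the lid's front edge (the knob side when the lid is shut). Do not disturb the tin, the tape roll or the other tools.

Things in the scene. Friction and masses are not known exactly. Their poses are not given: they have to be found in the camera images.
- sort_case: fixed dark sorting case, 130 x 200 x 34 mm without lid, turned so that its lid opens towards the robot's right. Origin: centre of the underside; x points from the front edge (x = -66 mm) to the hinge side (+64 mm), y along the hinge, z up. The outer walls end 34 mm, the inner dividers 31 mm above the underside; all walls and the floor are 2 mm thick
- front_row (a point): middle of the front row of compartments, on the case's floor (axes as the case's). The row has four compartments, each 62 mm along x and 48 mm along y inside, their centres at y = -75, -25, +25 and +75 mm from this point; the dividers between them stand at y = -50, 0 and +50 mm
- sort_case_lid (a joint): hinge angle of the clear lid (130 x 200 x 2 mm), rad: 0 shut (level), pi/2 upright, growing as it opens; starts a little ajar. The hinge is stiff: it takes about 1.2 N m to move (some 7 N at the knob), and the lid stays wherever it is left
- lid_hinge (a point): middle of the hinge axis, 67 mm behind and 35 mm above the case's origin; the axis runs along the case's y
- knob_ball (a point): centre of the red ball knob, 18 mm across, on an 8 mm stem at the middle of the lid's front edge, 31 mm beyond the edge, 165 mm from the hinge axis. At lid angle a it lies 165 mm * cos a in front of the hinge and 165 mm * sin a above it (within 2 mm). Pinched on its two sides (along the hinge) it slowly creeps out as the lid swings, so regrip, or push it from in front
- stop_plunger (a joint): travel of the lid stop's plunger, m: 0 free, 0.012 fully in. It sits on a fixed grey post behind the hinge; its black rubber tip (16 mm) meets the lid 90 mm above the hinge. Its distance differs each time: the lid touches it at 1.6 to 2.0 rad. It pushes back with 1.2 N at touch and 1.2 N more per mm (0.7 N, then 0.7 N per mm at the knob); 1 mm is some 1.8 mm at the knob. The hinge holds against it
- connector: pale grey circular connector with a threaded ring, lying on the bench to the left of the case, 22 x 30 x 22 mm, loose, about 30 g, its axis along its y; origin at the centre of its underside, z up as it lies; pinch it across its x (22 mm)
- tin: round silver tin with a slip lid, 59 mm in diameter, 24 mm high, loose bystander; origin at the centre of its underside
- tape: roll of yellowish tape lying flat, 100 mm in diameter, 19 mm high, loose bystander; origin at the centre of its underside
Not all that is in view belongs to the job. Leave any turquoise look-alike of the part that bears stop_plunger alone.

How it is judged:
On the way, in this order (a step that is already met when the one before it is completed fails the run):
1. the lid is open on its stop, the plunger pressed in 2 to 9 mm (value of joint stop_plunger between 0.002 and 0.009 m and value of joint sort_case_lid above 1.4 rad), for 0.3 s.
2. the connector lies in a front-row compartment (x of connector in the frame of sort_case between -0.064 and -0.002 m and y of connector in the frame of sort_case between -0.098 and 0.098 m and z of connector in the frame of sort_case below 0.026 m and linear speed of connector below 0.02 m/s), for 0.2 s.
At the end, for the whole second after the job is handed in: The lid leans on its stop with the plunger pressed in 2 to 9 mm, and the connector lies at rest in a compartment of the front row of the case, its origin less than 26 mm above the case's underside (all of step 1 and all of step 2); the robot touches nothing.
It fails at once if the plunger was driven in 10.5 mm or more, close to its end (value of joint stop_plunger above 0.0105 m).
It fails at once if the lid was flung open (velocity of joint sort_case_lid above 2.5 rad/s).
It fails at once if the tin or the tape roll was disturbed (distance of any of tin, tape from where it was at the start of the episode above 0.03 m).
It also fails if it takes over 72 s, if anything falls off the work surface, if the arm or the gripper's body presses on something with over 40 N, if the wrist force passes 120 N, or if a joint passes its speed limit or range.

### The arm

A 6-joint arm with a two-finger parallel gripper is mounted at the origin on a cart in front of the work surface, level with it; the furniture and walls round the work are solid. World frame = base frame: x ahead of the robot, y to its left, z up, the work surface at z = 0. Lengths are in m, angles in rad, forces in N, time in s.
With the tool pointing down it reaches from about 0.35 to 0.975 m from the base axis. Payload 4.9 kg.
Tool frame: the origin (TCP) lies on the centre line of the jaws, within the pads' length; the fingertips stand 14 mm ahead of it and the grasp point (between the pads) lies 5 mm behind it; y points along the fingers, z is the direction in which the jaws open and shut, and the axes are right-handed (so a half turn about y gives the same grasp; the last joint's range is limited). The gripper opens to 85 mm and grips with 20 to 120 N. Pads are 22 mm wide; open, the fingers measure 114 mm over their backs; the gripper's body (76 mm by 85 mm) begins 54 mm behind the grasp point. The pads swing forward as they close: fully open they stand 13 mm farther back than shut.
Start: joints at [-1.312, 0.053, 1.613, -0, 1.476, -0.119], TCP at [0.231, -0.581, 0.245] pointing down, gripper open.
Joint ranges: [-3.01, 3.01], [-1.01, 2.22], [0.06, 2.58], [-1.02, 4.17], [0.09, 2.62], [-3.14, 3.14]. Speed limits (rad/s): [2.57, 2.57, 3.14, 3.14, 3.14, 3.14].

### API

Orientations are given as a rotation vector (axis times angle).
In Python, from station import ctrl gives the robot as it stands.
- The arm moves only by the tool servo_tool, never from a script. Its arguments are lists of equal length, an entry for each row: "delta_pos": the shift along the tool's x, y, z in m, a list of three; "dr": the turn, a rotation vector about the tool's x, y, z in degrees, a list of three; "grip": the opening, from 0 (shut) to 1 (fully open). In form: {"delta_pos": [[x, y, z], ...], "dr": [[rx, ry, rz], ...], "grip": [grip, ...]}. A call has 1 to 5 rows; each row shifts and turns the pose as measured when the row begins, along the tool's axes as they then stand; what a row does not reach is not made up. A row lasts 1/8 s, in which the tool goes at most 62.5 mm and 10.7 degrees, less where a joint would pass 70% of its speed; a pose out of reach is approached as far as the arm can. A call is refused whole if a number of a shift passes 0.0625 or a number of a turn 10.7, either way. A call with a gripper value outside its range is refused whole. The fingers move at their own pace and stop on an object; "grip_force" is the grip in N (left out, the last holds). Time passes only in rows, so rows that do not move let the fingers close. It gives the time, the measured TCP pose, the force and the opening at its end, in the units of the state.
- ctrl.get_obs(): the state, without advancing time (a new reading comes with each control period).
- ctrl.get_image(name): name is "side" or "top" or "wrist"; returns the picture (480x640x3 uint8, red, green, blue); there is no depth.
- ctrl.camera_params(name): a dict with "fovy" (degrees; the focal length in pixels is half the picture's height over the tangent of half this angle, whatever the lens; pixels are square), "cx", "cy" (the principal point, pixels), "eye" and "rotation" of the camera in the world. Camera axes: x right, y down, z forward; pixel columns grow to the right and rows downward; lengths in m; the calibration is good to about 2 mm. A picture is of the moment at which its call begins: read the wrist's pose just before it. camera_params takes no time and is no camera call; for the wrist camera it gives the pose at the moment of the call.
- ctrl.finish_job(): hands the job in, once; it reports no verdict.
Trained networks look in the newest picture that a camera, given by its name, has taken for a name from the list of things; names that differ only in an ending like _2 or _b are one class to them, and where a whole thing is asked for, a point or a joint stands for the part that bears it (a point fixed in the world has none). Each returns a list of dicts, best first, with "score" (0 to 1); they miss things now and then, are a little off and sometimes report something else, mostly with a low value. They report only what shows in the picture. A call takes as long as a camera call. They do not tell look-alikes from the thing itself.
- ctrl.masks_of(camera, label): "pixels" (480x640 bool, what is visible of it) and "extent" ([left, top, right, bottom] in pixels, round what is visible of it).
The state is a dict: "t": time; "q": joint angles; "dq": joint speeds; "effort": joint torques, N m; "tool_pos": TCP position; "tool_rot": TCP orientation; "contact_force": force on the tool from outside, world axes, zero at the start; "wrist_torque": the same for the moment, N m; "opening": finger opening in m.
Only numpy, scipy, OpenCV 4.12 (cv2) and the standard library are available. Lean on these libraries where they do the work, as an engineer would, in place of code of your own. Each camera call takes 0.05 s, during which the arm holds its last target.

## Working session

There is one attempt and no reset: what is moved stays moved. The work goes in short steps, Python scripts to look and compute and a tool call to move; the robot and the scene stay as the last step left them, time stands still between calls to the robot, and variables do not carry over. Pictures are saved under pics/ and viewed, and the job is handed in when it is done.

Besides the shell and the picture viewer there is one more tool, called after "Call:" as name(argument=value, ...) on one line, values as JSON. servo_tool: Moves the arm, as the interface text tells. Its arguments: {"type":"object","properties":{"delta_pos":{"type":"array","items":{"type":"array","items":{"type":"number"}}},"dr":{"type":"array","items":{"type":"array","items":{"type":"number"}}},"grip":{"type":"array","items":{"type":"number"}},"grip_force":{"type":"number"}},"required":["delta_pos","dr","grip"]}

```bash
ls; mkdir -p pics; cat > h.py <<'E'
import numpy as np, cv2
from station import ctrl
from scipy.spatial.transform import Rotation as R
def snap(n,f):
    im=ctrl.get_image(n); cv2.imwrite('pics/'+f,im[:,:,::-1]); return im
def cam(n):
    p=ctrl.camera_params(n); f=240/np.tan(np.radians(p['fovy'])/2); return p,f
def ray(n,u,v):
    p,f=cam(n); d=np.array([(u-p['cx'])/f,(v-p['cy'])/f,1]); return np.array(p['eye']),np.array(p['rotation'])@d
def onz(n,u,v,z):
    e,d=ray(n,u,v); return e+d*(z-e[2])/d[2]
def proj(n,P):
    p,f=cam(n); c=np.array(p['rotation']).T@(np.array(P)-p['eye']); return f*c[0]/c[2]+p['cx'],f*c[1]/c[2]+p['cy']
E
python3 - <<'E'
from h import *
for n in ['side','top']:
    snap(n,n+'0.png'); print(n,ctrl.camera_params(n))
    for l in ['sort_case','sort_case_lid','knob_ball','stop_plunger','connector','tin','tape']:
        for m in ctrl.masks_of(n,l)[:3]:
            ys,xs=np.nonzero(m['pixels']); print(l,round(m['score'],2),m['extent'],xs.mean().round(1),ys.mean().round(1))
o=ctrl.get_obs(); print(o)
E
```

```text
pics
side {'fovy': 48.61773050066855, 'cx': 330.38788154438697, 'cy': 248.82617997952767, 'eye': array([0.07216481, 0.98880195, 0.52620375]), 'rotation': array([-0.45898269,  2.37764537, -1.65333237])}
sort_case 0.97 [309.9, 250.8, 396.0, 288.7] 349.9 270.0
sort_case_lid 0.79 [312.7, 249.4, 394.9, 270.3] 349.6 259.8
knob_ball 0.92 [308.1, 250.6, 393.0, 271.5] 349.9 259.8
stop_plunger 0.54 [382.0, 231.8, 413.6, 251.2] 399.2 240.6
stop_plunger 0.47 [360.1, 264.5, 366.6, 272.3] 364.5 267.8
connector 0.48 [304.6, 304.8, 310.4, 310.3] 307.3 306.9
tin 0.76 [249.7, 357.6, 284.3, 389.3] 267.2 373.4
tape 0.56 [383.3, 233.3, 415.3, 251.5] 399.6 240.6
tape 0.21 [312.8, 252.3, 396.5, 294.0] 349.5 270.1
top {'fovy': 45.203633634989934, 'cx': 316.883072580691, 'cy': 239.63950751343882, 'eye': array([ 0.35336381, -0.05722006,  1.44494419]), 'rotation': array([-2.20940099,  2.14817539, -0.04873827])}
sort_case 0.75 [328.9, 195.3, 399.5, 279.4] 366.8 235.1
sort_case_lid 0.62 [323.0, 192.2, 403.9, 280.8] 366.8 234.7
knob_ball 0.66 [323.1, 188.1, 402.6, 278.4] 366.7 235.0
stop_plunger 0.61 [273.3, 265.
[... 294 characters left out ...]
6.4 216.3
tape 0.62 [454.9, 237.2, 500.3, 279.3] 478.7 255.3
{'t': 0.8, 'q': array([-1.31203559e+00,  5.26902230e-02,  1.61288600e+00, -1.65469800e-05,
        1.47602965e+00, -1.18978214e-01]), 'dq': array([-0.00025138,  0.00094332,  0.00143509,  0.00019972, -0.00046764,
        0.00074218]), 'effort': array([-9.05972793e-04, -3.93653190e+01, -3.70435703e+01, -2.22118988e-04,
        4.05422452e-04,  4.52583038e-06]), 'tool_pos': array([ 0.23051582, -0.58091382,  0.24531801]), 'tool_rot': array([-0.38514818,  2.01483461, -2.01480992]), 'contact_force': array([-0.25967825, -0.24607911,  0.16601003]), 'wrist_torque': array([0.01664379, 0.01651634, 0.00057876]), 'opening': 0.08508088261666157}
```

```bash
sed -i "s/np.array(p\['rotation'\])/R.from_rotvec(p['rotation']).as_matrix()/g" h.py; python3 - <<'E'
import cv2
a=cv2.imread('pics/top0.png')[160:310,150:530]; cv2.imwrite('pics/top0c.png',cv2.resize(a,(798,315),interpolation=cv2.INTER_CUBIC))
a=cv2.imread('pics/side0.png')[200:400,230:430]; cv2.imwrite('pics/side0c.png',cv2.resize(a,(600,600),interpolation=cv2.INTER_CUBIC))
E
```

```text
(no output)
```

View pics/top0.png

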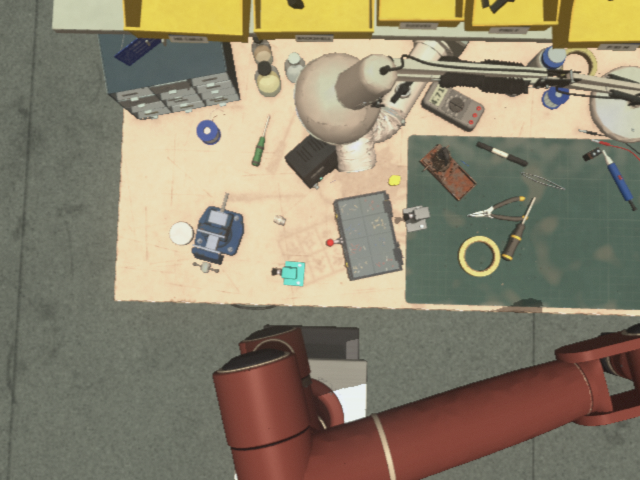

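View pics/side0.png

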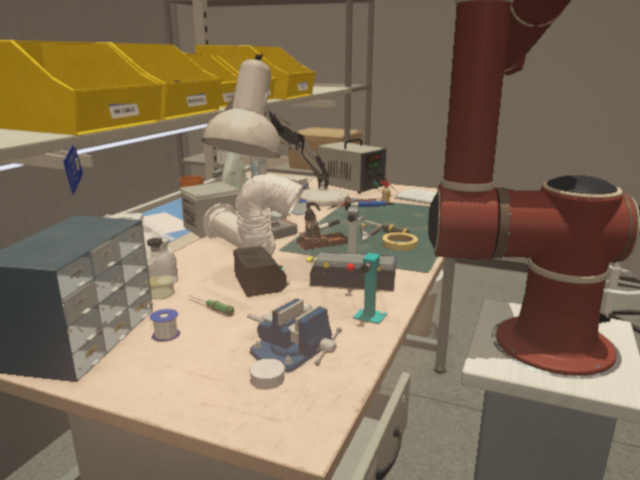

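```bash
sleep 1
```

```text
(no output)
```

View pics/top0c.png

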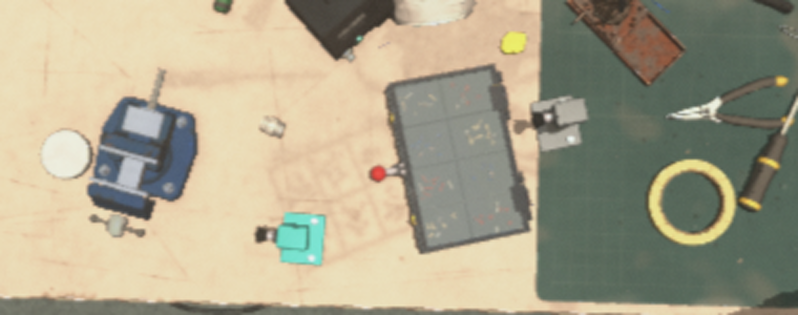

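View pics/side0c.png

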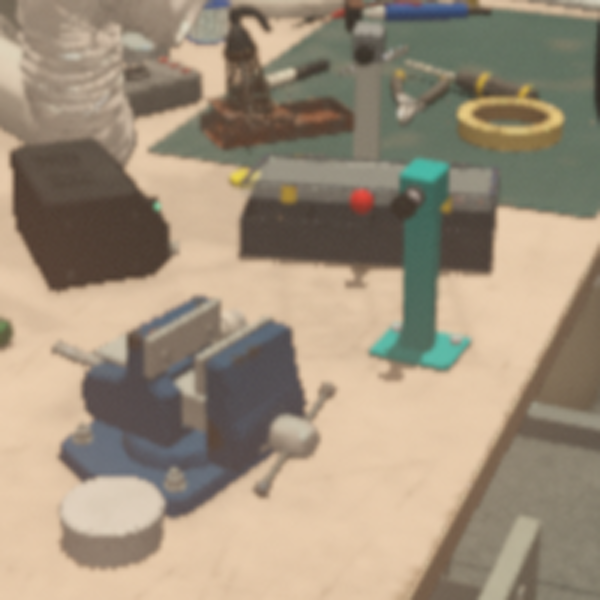

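The top view shows the case at (367,235), the red knob at (330,243), the connector at (279,220), the grey stop at (406–428,217), the turquoise decoy at (290,272), the tin at (181,233) and the tape at (479,256). In the side view the knob is at about (351,267).

```bash
python3 - <<'E'
from h import *
def tri(a,b):
    (e1,d1),(e2,d2)=ray('top',*a),ray('side',*b)
    A=np.array([d1,-d2]).T; s=np.linalg.lstsq(A,e2-e1,rcond=None)[0]
    p,q=e1+s[0]*d1,e2+s[1]*d2; return (p+q)/2,np.linalg.norm(p-q)
# red centroid
out={}
for n in ['top','side']:
    im=cv2.imread(f'pics/{n}0.png').astype(int); b,g,r=im[...,0],im[...,1],im[...,2]
    m=(r>120)&(r>2.2*g)&(r>2.2*b); m[:150]=0;m[310:]=0
    m[:,:250]=0; m[:,420:]=0
    ys,xs=np.nonzero(m); out[n]=(xs.mean(),ys.mean()); print(n,out[n],len(xs))
print('knob',tri(out['top'],out['side']))
# case corners from top mask
m=ctrl.masks_of('top','sort_case')[0]['pixels']
im=cv2.imread('pics/top0.png')
box=cv2.minAreaRect(np.argwhere(m)[:,::-1].astype(np.float32)); pts=cv2.boxPoints(box); print(pts)
for p in pts: print(onz('top',*p,0.036).round(4))
print('connector',onz('top',279,219.8,0.011), proj('side',onz('top',279,219.8,0.011)))
print('stop tip top', onz('top',399.5,220,0.125),onz('top',406,217,0.125))
for n in('tin','tape'):
    m=ctrl.masks_of('top',n)
    for k in m[:2]:
        ys,xs=np.nonzero(k['pixels']); print(n,onz('top',xs.mean(),ys.mean(),0.02))
a=cv2.imread('pics/top0.png')[175:300,260:440]; cv2.imwrite('pics/top0d.png',cv2.resize(a,(792,550),interpolation=cv2.INTER_CUBIC))
E
```

```text
top (np.float64(329.58620689655174), np.float64(242.27586206896552)) 29
side (np.float64(359.14), np.float64(244.94)) 50
knob (array([ 0.4255687 , -0.06142742,  0.12408713]), np.float64(0.01569511968253022))
[[318.49078 202.58092]
 [386.5783  188.24669]
 [403.69238 269.53845]
 [335.60486 283.87268]]
[ 0.5354 -0.0293  0.036 ]
[ 0.5753 -0.1956  0.036 ]
[ 0.3769 -0.2414  0.036 ]
[ 0.3373 -0.0767  0.036 ]
connector [0.49273329 0.06870611 0.011     ] (np.float64(304.36950315484995), np.float64(309.9814475084231))
stop tip top [ 0.48861817 -0.2179957   0.125     ] [ 0.49592758 -0.23272847  0.125     ]
tin [0.45167649 0.3122495  0.02      ]
tape [ 0.50906    -0.24768935  0.02      ]
tape [ 0.41739167 -0.42665222  0.02      ]
```

```bash
sleep 0.5
```

```text
(no output)
```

View pics/top0d.png

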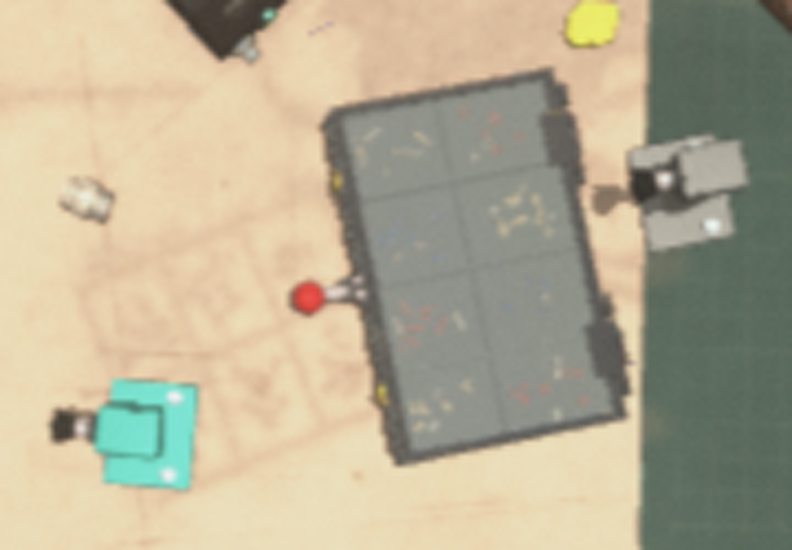

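```bash
cat >> h.py <<'E'
def tri(a,b,n1='top',n2='side'):
    (e1,d1),(e2,d2)=ray(n1,*a),ray(n2,*b)
    A=np.array([d1,-d2]).T; s=np.linalg.lstsq(A,e2-e1,rcond=None)[0]
    p,q=e1+s[0]*d1,e2+s[1]*d2; return (p+q)/2,np.linalg.norm(p-q)
E
python3 - <<'E'
from h import *
print('knob',tri((330.2,242.5),(351,267)))
C=[(335,200),(385.5,190.9),(401.4,269.3),(350.9,280)]
for p in C: print(onz('top',*p,0.036).round(4))
# stop tip: crop top (643,184)->; side crop (368,48)/3
tt=(260+643/4.4,175+184/4.4); print(tt)
print('tip',tri(tt,(230+370/3,200+48/3)), onz('top',*tt,.125))
td=(260+62/4.4,175+425/4.4);print('decoy tip',tri(td,(230+405/3,200+205/3)))
for q in [(113,380),(197,384),(190,490),(105,482)]: print('decoy base',onz('top',260+q[0]/4.4,175+q[1]/4.4,0.005))
for q in [(630,150),(715,136),(733,234),(650,250)]: print('stop base',onz('top',260+q[0]/4.4,175+q[1]/4.4,0.005))
print(R.from_rotvec(ctrl.get_obs()['tool_rot']).as_matrix().round(3))
E
```

```text
knob (array([ 0.43549728, -0.06082747,  0.06920988]), np.float64(0.0008532902591163215))
[ 0.5429 -0.0697  0.036 ]
[ 0.5686 -0.1931  0.036 ]
[ 0.3773 -0.2358  0.036 ]
[ 0.3478 -0.1137  0.036 ]
(406.1363636363636, 216.8181818181818)
tip (array([ 0.49326283, -0.23239412,  0.13458791]), np.float64(0.00429233379691588)) [ 0.49635488 -0.23303246  0.125     ]
decoy tip (array([0.36220861, 0.06588495, 0.12615134]), np.float64(0.000196694361589926))
decoy base [0.38946635 0.04907149 0.005     ]
decoy base [0.38854356 0.00127066 0.005     ]
decoy base [0.32846509 0.00343108 0.005     ]
decoy base [0.33158411 0.05174725 0.005     ]
stop base [ 0.52860126 -0.24127433  0.005     ]
stop base [ 0.53788959 -0.2893532   0.005     ]
stop base [ 0.48220565 -0.30047848  0.005     ]
stop base [ 0.47181847 -0.25368252  0.005     ]
[[-0.929 -0.     0.369]
 [-0.369 -0.    -0.929]
 [ 0.    -1.     0.   ]]
```

```bash
cat >> h.py <<'E'
def plan(pos,yaw_z=None,n=5,step=0.06,rot=10.5,tilt=None):
    """rows toward TCP pos with tool down, tool z at world yaw yaw_z deg"""
    o=ctrl.get_obs(); p=np.array(o['tool_pos']); M=R.from_rotvec(o['tool_rot'])
    if yaw_z is None: T=M
    else:
        c,s=np.cos(np.radians(yaw_z)),np.sin(np.radians(yaw_z))
        z=np.array([c,s,0]); y=np.array([0,0,-1.]); x=np.cross(y,z); T=R.from_matrix(np.array([x,y,z]).T)
    D=[];W=[]
    for i in range(n):
        d=np.array(pos)-p; L=np.linalg.norm(d); d=d*min(1,step/L) if L>0 else d
        w=(M.inv()*T).as_rotvec(degrees=True); a=np.linalg.norm(w); w=w*min(1,rot/a) if a>0 else w
        D.append((M.inv().apply(d)).round(4).tolist()); W.append(w.round(2).tolist())
        p=p+d; M=M*R.from_rotvec(w,degrees=True)
    print('t',o['t'],'p',np.round(o['tool_pos'],4),'F',np.round(o['contact_force'],2),'op',round(o['opening'],4))
    print('delta_pos',D);print('dr',W);print('left',np.round(np.array(pos)-p,4))
def st():
    o=ctrl.get_obs(); M=R.from_rotvec(o['tool_rot']).as_matrix()
    print('t',o['t'],'p',np.round(o['tool_pos'],4),'F',np.round(o['contact_force'],2),'op',round(o['opening'],4),'zyaw',np.degrees(np.arctan2(M[1,2],M[0,2])).round(1),'y',M[:,1].round(3))
E
python3 -c "
from h import *
plan([.4355,-.0608,.2],12.6,n=10)"
```

```text
t 0.95 p [ 0.2305 -0.5809  0.2454] F [ 0.11  0.12 -0.32] op 0.0854
delta_pos [[-0.0409, 0.0048, -0.0436], [-0.0482, 0.0048, -0.0354], [-0.0538, 0.0048, -0.0261], [-0.0577, 0.0048, -0.0158], [-0.0596, 0.0048, -0.0051], [-0.0595, 0.0049, 0.0059], [-0.0574, 0.0049, 0.0166], [-0.0534, 0.0049, 0.0268], [-0.0495, 0.0049, 0.0335], [-0.0172, 0.0017, 0.0117]]
dr [[-0.0, -10.5, 0.0], [-0.0, -10.5, 0.0], [-0.0, -10.5, 0.0], [-0.0, -10.5, 0.0], [-0.0, -10.5, 0.0], [-0.0, -10.5, 0.0], [-0.0, -10.5, 0.0], [-0.0, -7.45, 0.0], [0.0, 0.0, -0.0], [-0.0, 0.0, -0.0]]
left [0. 0. 0.]
```

Call:
servo_tool(delta_pos=[[-0.041,0.0,-0.044],[-0.048,0.0,-0.035],[-0.054,0.0,-0.026],[-0.058,0.0,-0.016],[-0.06,0.0,-0.005]], dr=[[0,-10.5,0],[0,-10.5,0],[0,-10.5,0],[0,-10.5,0],[0,-10.5,0]], grip=[0.6,0.6,0.6,0.6,0.6], grip_force=30)

```text
t: 1.58
tool_pos: [0.3393, -0.2967, 0.2449]
tool_rot: [-1.075, 1.395, -1.397]
contact_force: [1.7, 0.1, 1.2]
opening: 0.0515
```

```bash
python3 -c "
from h import *
plan([.4355,-.0608,.2],12.6,n=5)"
```

```text
t 1.575 p [ 0.3393 -0.2967  0.2449] F [1.68 0.13 1.16] op 0.0515
delta_pos [[-0.0586, 0.0104, 0.0076], [-0.0562, 0.0104, 0.0182], [-0.052, 0.0104, 0.0281], [-0.0485, 0.0104, 0.0337], [-0.0151, 0.0032, 0.0105]]
dr [[-0.04, -10.5, 0.0], [-0.04, -10.5, 0.0], [-0.02, -6.33, 0.0], [0.0, 0.0, 0.0], [0.0, -0.0, 0.0]]
left [0. 0. 0.]
```

Call:
servo_tool(delta_pos=[[-0.059,0.01,0.008],[-0.056,0.01,0.018],[-0.052,0.01,0.028],[-0.048,0.01,0.034],[-0.015,0.003,0.01]], dr=[[0,-10.5,0],[0,-10.5,0],[0,-6.3,0],[0,0,0],[0,0,0]], grip=[0.6,0.6,0.6,0.6,0.6])

```text
t: 2.2
tool_pos: [0.4366, -0.051, 0.2031]
tool_rot: [-1.309, 1.025, -1.041]
contact_force: [0.3, -1.2, 0.4]
opening: 0.0514
```

```bash
python3 - <<'E'
from h import *
st()
snap('wrist','w1.png'); print(ctrl.camera_params('wrist'))
for l in ['sort_case','stop_plunger','connector']:
    for m in ctrl.masks_of('wrist',l)[:2]:
        ys,xs=np.nonzero(m['pixels']); print(l,round(m['score'],2),m['extent'],xs.mean().round(1),ys.mean().round(1))
E
```

```text
t 2.2 p [ 0.4366 -0.051   0.2031] F [ 0.28 -1.25  0.36] op 0.0514 zyaw 13.6 y [ 0.009 -0.004 -1.   ]
{'fovy': 68.32167550478172, 'cx': 317.26715445990095, 'cy': 237.05967811581777, 'eye': array([0.41978353, 0.0172856 , 0.33173177]), 'rotation': array([2.84658366, 0.33937285, 0.05801702])}
sort_case 0.9 [187.5, 228.9, 439.1, 394.8] 314.6 312.0
stop_plunger 0.88 [215.9, 0.8, 250.2, 36.5] 230.1 15.8
connector 0.81 [390.8, 72.2, 434.8, 118.4] 413.7 95.1
connector 0.19 [188.3, 229.2, 441.3, 395.4] 314.7 312.2
```

```bash
sleep 2
```

```text
(no output)
```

View pics/w1.png

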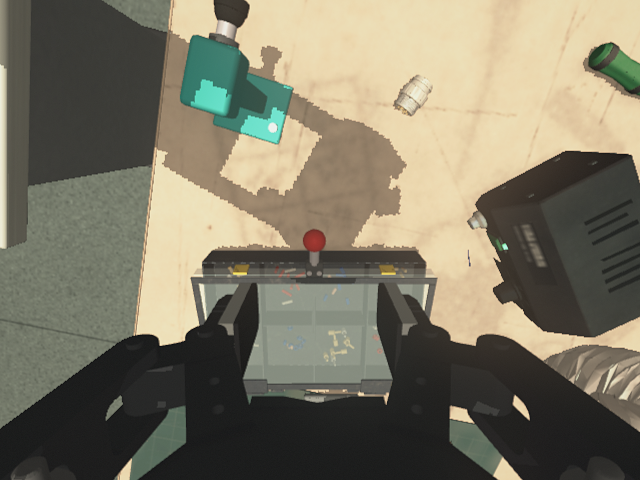

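The wrist view shows the knob at (314,240), the connector at (413,95) with its axis tilted up to the right, and the decoy at upper left. The case edges are nearly level in the picture.

```bash
python3 - <<'E'
from h import *
im=cv2.imread('pics/w1.png').astype(int); b,g,r=im[...,0],im[...,1],im[...,2]
m=((r>110)&(r>2.5*g)&(r>2.5*b)); m[:200]=0;m[280:]=0
ys,xs=np.nonzero(m);print(xs.mean(),ys.mean(),len(xs),np.ptp(xs)+1)
k=(xs.mean(),ys.mean())
print('knob w+top',tri(k,(330.2,242.5),'wrist','top'),'w+side',tri(k,(351,267),'wrist','side'))
m=ctrl.masks_of('wrist','connector')[0]['pixels']
box=cv2.minAreaRect(np.argwhere(m)[:,::-1].astype(np.float32));P=cv2.boxPoints(box);print(box)
W=np.array([onz('wrist',*p,0.011) for p in P]);print(W.round(4),W.mean(0))
e=[W[1]-W[0],W[2]-W[1]]; print([np.linalg.norm(x).round(4) for x in e],[np.degrees(np.arctan2(x[1],x[0])).round(1) for x in e])
for q in [(203,264),(426,264)]: print('front wall',onz('wrist',*q,0.034).round(4))
E
python3 -c "
from h import *
a=cv2.imread('pics/w1.png')[60:130,370:460]; cv2.imwrite('pics/w1c.png',cv2.resize(a,(720,560),interpolation=cv2.INTER_CUBIC))"
```

```text
314.1057692307692 241.23397435897436 312 21
knob w+top (array([ 0.43610841, -0.06065895,  0.07741771]), np.float64(0.0013908230271799465)) w+side (array([ 0.43678663, -0.0636933 ,  0.06786417]), np.float64(0.0014171275041433044))
((413.8599853515625, 95.02001190185547), (26.200000762939453, 40.599998474121094), 36.869895935058594)
[[0.4773 0.0542 0.011 ]
 [0.4898 0.0833 0.011 ]
 [0.5108 0.0758 0.011 ]
 [0.4987 0.0462 0.011 ]] [0.49415056 0.06488168 0.011     ]
[np.float64(0.0317), np.float64(0.0223)] [np.float64(66.8), np.float64(-19.7)]
front wall [ 0.3478 -0.1174  0.034 ]
front wall [ 0.5427 -0.0717  0.034 ]
```

```bash
sleep 2
```

```text
(no output)
```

View pics/w1c.png

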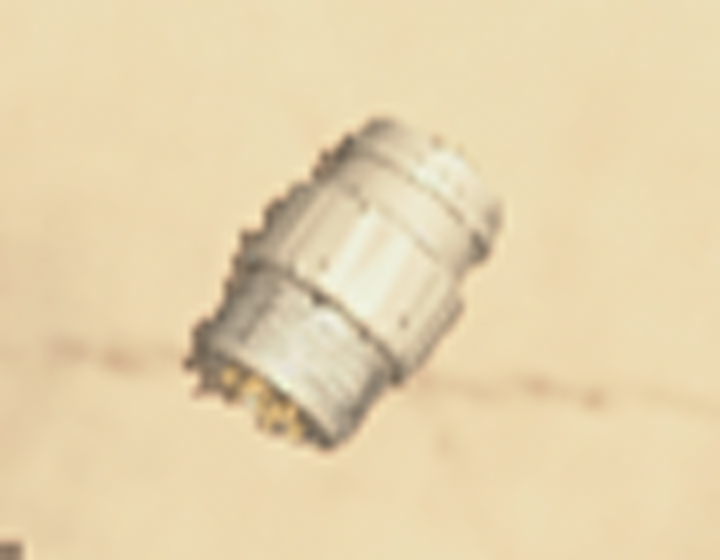

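```bash
python3 -c "
from h import *
plan([.437,-.0635,.062],13.2,n=5,step=0.05)"
```

```text
t 2.45 p [ 0.4364 -0.0546  0.2039] F [-0.04  0.16  0.19] op 0.0511
delta_pos [[0.0027, 0.0499, -0.0009], [0.0031, 0.0499, -0.0005], [0.0026, 0.0421, -0.0004], [0.0, 0.0, 0.0], [0.0, 0.0, 0.0]]
dr [[-0.46, 0.08, 0.41], [-0.0, -0.0, -0.0], [-0.0, -0.0, -0.0], [-0.0, -0.0, -0.0], [-0.0, -0.0, -0.0]]
left [0. 0. 0.]
```

Call:
servo_tool(delta_pos=[[0.003,0.05,-0.001],[0.003,0.05,-0.0005],[0.003,0.042,0],[0,0,0],[0,0,0]], dr=[[-0.5,0,0.4],[0,0,0],[0,0,0],[0,0,0],[0,0,0]], grip=[0.6,0.6,0.6,0.6,0], grip_force=40)

```text
t: 3.08
tool_pos: [0.4404, -0.0715, 0.0641]
tool_rot: [-1.303, 1.036, -1.052]
contact_force: [0.4, -0.1, 0.0]
opening: 0.0346
```

```bash
python3 -c "
from h import *
st()
plan([.437,-.0635,.062],13.2,n=1,step=0.05)
snap('wrist','w2.png')"
```

```text
t 3.075 p [ 0.4404 -0.0715  0.0641] F [ 0.36 -0.05  0.02] op 0.0346 zyaw 12.7 y [ 0.009 -0.004 -1.   ]
t 3.075 p [ 0.4404 -0.0715  0.0641] F [ 0.36 -0.05  0.02] op 0.0346
delta_pos [[-0.0085, 0.0021, -0.0016]]
dr [[-0.44, -0.53, 0.36]]
left [0. 0. 0.]
```

```bash
sleep 2
```

```text
(no output)
```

View pics/w2.png

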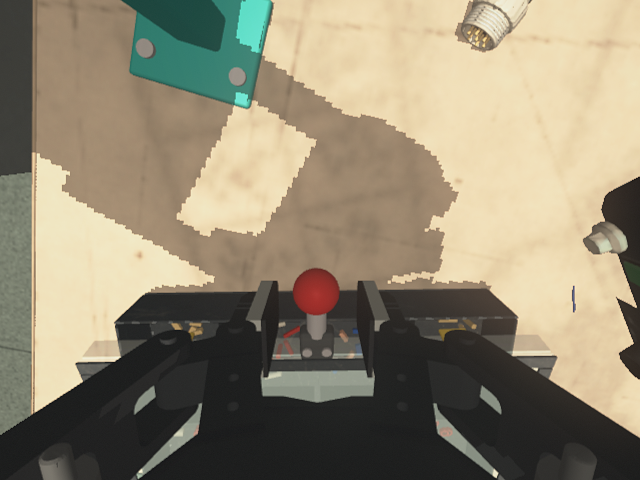

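Ball at (316,291), centred between the pads but about 8 mm ahead of them. I'll shift forward and close.

Call:
servo_tool(delta_pos=[[-0.009,0.001,-0.0015],[0,0,0],[0,0,0],[0,0,0]], dr=[[-0.4,-0.5,0.4],[0,0,0],[0,0,0],[0,0,0]], grip=[0.5,0.2,0,0], grip_force=40)

```text
t: 3.62
tool_pos: [0.438, -0.0634, 0.067]
tool_rot: [-1.31, 1.033, -1.04]
contact_force: [-0.8, -2.5, -1.9]
opening: 0.015
```

```bash
python3 -c "
from h import *
st()
snap('wrist','w3.png')"
```

```text
t 3.625 p [ 0.438  -0.0634  0.067 ] F [-0.82 -2.49 -1.89] op 0.015 zyaw 13.3 y [ 0.004 -0.003 -1.   ]
```

```bash
sleep 2
```

```text
(no output)
```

View pics/w3.png

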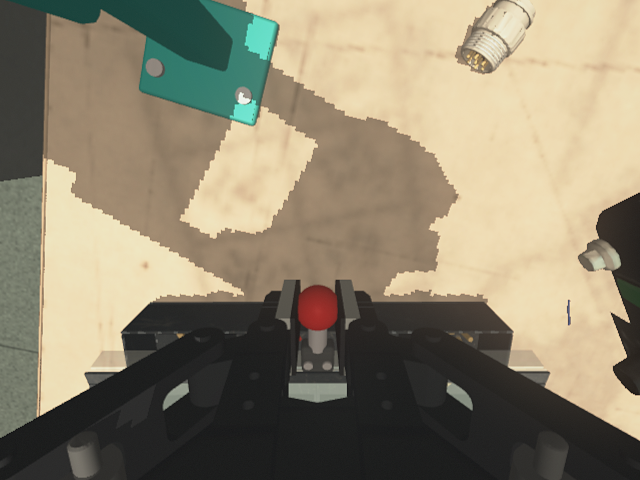

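Call:
servo_tool(delta_pos=[[0,0,0],[0.0022,-0.008,0],[0.0044,-0.016,0],[0.006,-0.0154,0]], dr=[[0,0,0],[0,0,0],[0,0,0],[0,0,0]], grip=[0,0,0,0], grip_force=60)

```text
t: 4.18
tool_pos: [0.4404, -0.0745, 0.1044]
tool_rot: [-1.306, 1.034, -1.039]
contact_force: [5.1, -1.7, -11.5]
opening: 0.0141
```

```bash
python3 -c "
from h import *
st()
snap('wrist','w4.png')"
```

```text
t 4.175 p [ 0.4404 -0.0745  0.1044] F [  5.11  -1.75 -11.47] op 0.0141 zyaw 13.3 y [ 0.005  0.001 -1.   ]
```

```bash
sleep 2
```

```text
(no output)
```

View pics/w4.png

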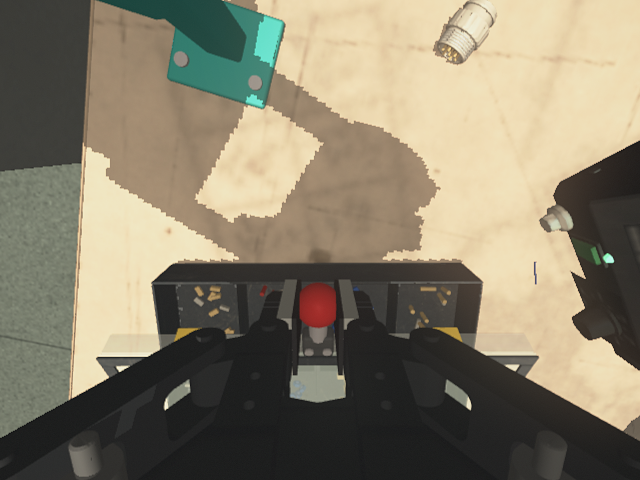

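Call:
servo_tool(delta_pos=[[0.0098,-0.0172,0],[0.0118,-0.0159,0],[0.0136,-0.0143,0]], dr=[[0,0,0],[0,0,0],[0,0,0]], grip=[0,0,0])

```text
t: 4.6
tool_pos: [0.4496, -0.1148, 0.1539]
tool_rot: [-1.315, 1.024, -1.049]
contact_force: [0.1, 0.5, -0.1]
opening: 0.0002
```

```bash
python3 -c "
from h import *
st()
snap('wrist','w5.png');snap('side','s5.png')
a=cv2.imread('pics/s5.png')[180:300,280:440]; cv2.imwrite('pics/s5c.png',cv2.resize(a,(800,600),interpolation=cv2.INTER_CUBIC))"
```

```text
t 4.6 p [ 0.4496 -0.1148  0.1539] F [ 0.1   0.46 -0.12] op 0.0002 zyaw 13.3 y [ 0.01  -0.013 -1.   ]
```

```bash
sleep 2
```

```text
(no output)
```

View pics/w5.png

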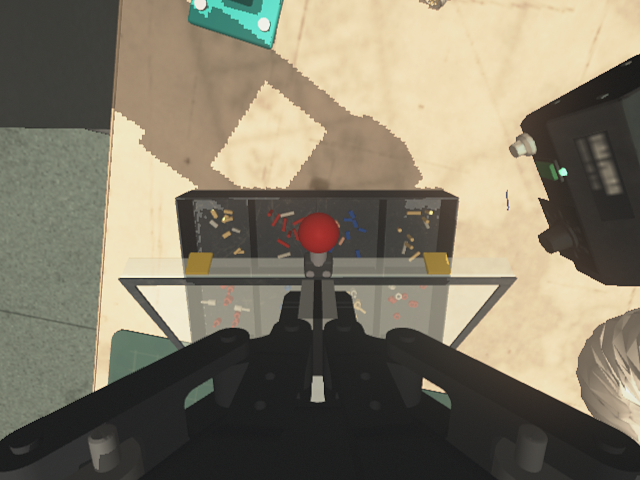

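View pics/s5c.png

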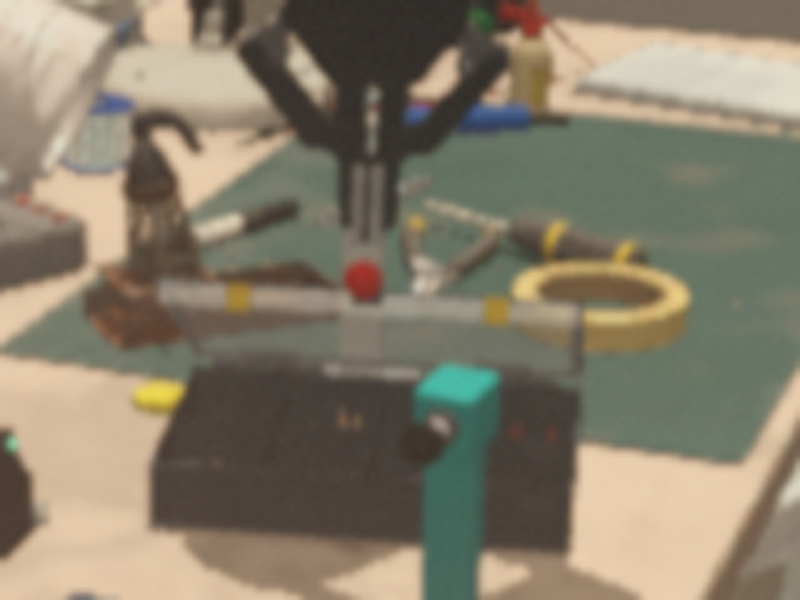

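The knob slipped out. It is now at (319,233) in the wrist view, ahead of the closed fingers, with the lid about half open. I'll measure and regrip.

```bash
cat >> h.py <<'E'
CX=np.array([0.2284,-0.9736,0]);CY=np.array([.9736,.2284,0]);H=np.array([.4756,-.2240,.035])
def red(n,f,roi=None):
    im=cv2.imread('pics/'+f).astype(int); b,g,r=im[...,0],im[...,1],im[...,2]
    m=((r>100)&(r>2.3*g)&(r>2.3*b)).astype(np.uint8)
    if roi: k=np.zeros_like(m); k[roi[1]:roi[3],roi[0]:roi[2]]=1; m&=k
    c,l,s,ce=cv2.connectedComponentsWithStats(m); i=1+np.argmax(s[1:,4]); return tuple(ce[i]),s[i]
def knob(P):
    d=P-H; return 'x %.4f y %.4f z %.4f ang %.3f r %.4f'%(d@CX,d@CY,d[2],np.arctan2(d[2],-(d@CX)),np.hypot(d@CX,d[2]))
E
python3 - <<'E'
from h import *
w,s1=red('wrist','w5.png',(250,180,400,280)); s,s2=red('side','s5.png',(340,220,370,250)); print(w,s1,s,s2)
P,e=tri(w,s,'wrist','side'); print(P,e,knob(P))
for n in [('w3.png',)]: pass
for a in [.75,.8,.85,.9,.95,1.0]:
    K=H-.165*np.cos(a)*CX+np.array([0,0,.165*np.sin(a)]); print(a,K.round(4),np.round(proj('wrist',K),1),np.round(proj('side',K),1))
# rayleigh: radius-based
p,f=cam('wrist'); print('eye',p['eye'],f)
st()
E
```

```text
(np.float64(317.2914764079148), np.float64(232.37747336377473)) [ 293  213   46   40 1314] (np.float64(352.0), np.float64(235.5)) [350 233   5   6  26]
[ 0.44429336 -0.08730388  0.13477736] 0.0016908776534200498 x -0.1402 y 0.0007 z 0.0998 ang 0.618 r 0.1721
0.75 [ 0.448  -0.1065  0.1475] [313.7 285.4] [353.  227.5]
0.8 [ 0.4493 -0.1121  0.1534] [313.7 304.4] [353.3 224.3]
0.85 [ 0.4507 -0.118   0.159 ] [313.7 324.7] [353.6 221.2]
0.9 [ 0.4522 -0.1241  0.1642] [313.7 346.2] [354.  218.2]
0.95 [ 0.4537 -0.1306  0.1692] [313.7 368.8] [354.3 215.3]
1.0 [ 0.4552 -0.1372  0.1738] [313.7 392.3] [354.7 212.6]
eye [ 0.43391341 -0.04621246  0.28426965] 353.66902258559077
t 4.7 p [ 0.4512 -0.1153  0.1563] F [-0.21 -0.19  0.03] op 0.0 zyaw 13.3 y [ 0.014 -0.014 -1.   ]
```

```bash
python3 - <<'E'
from h import *
o=ctrl.get_obs();T=R.from_rotvec(o['tool_rot']);p=np.array(o['tool_pos'])
c,f=cam('wrist');C=R.from_rotvec(c['rotation'])
print('cam in tool',T.inv().apply(c['eye']-p),(T.inv()*C).as_matrix().round(3))
for fn,roi in [('w3.png',(280,270,360,340)),('w4.png',(280,270,360,340)),('w5.png',(280,190,360,280))]:
    im=cv2.imread('pics/'+fn).astype(int); b,g,r=im[...,0],im[...,1],im[...,2]
    m=((r>70)&(r>2.0*g)&(r>2.0*b)).astype(np.uint8); k=np.zeros_like(m);k[roi[1]:roi[3],roi[0]:roi[2]]=1;m&=k
    cn=max(cv2.findContours(m,0,2)[0],key=cv2.contourArea); (u,v),rad=cv2.minEnclosingCircle(cn)
    D=f*9/1000/rad
    X=np.array([(u-c['cx'])/f,(v-c['cy'])/f,1])*D
    print(fn,u,v,rad,cv2.boundingRect(cn),'ball in tool',T.inv().apply(c['eye']-p)+(T.inv()*C).apply(X))
E
```

```text
cam in tool [-0.06912889 -0.12915397  0.00035485] [[-0.001  0.963  0.269]
 [ 0.001 -0.269  0.963]
 [ 1.     0.002 -0.   ]]
w3.png 317.09893798828125 307.6764831542969 22.69445037841797 (298, 285, 40, 45) ball in tool [-0.0044089  -0.00161108  0.00028863]
w4.png 317.6544494628906 304.95550537109375 22.44352912902832 (299, 283, 38, 45) ball in tool [-0.0047365   0.00010869  0.00050897]
w5.png 314.9166564941406 231.25 23.788820266723633 (293, 213, 46, 40) ball in tool [-0.03523249  0.00030294 -0.00057848]
```

```bash
python3 - <<'E'
from h import *
plan([.4445,-.092,.185],13.2,n=2,step=.05)
o=ctrl.get_obs();T=R.from_rotvec(o['tool_rot']);p=np.array(o['tool_pos'])
c,f=cam('wrist');C=R.from_rotvec(c['rotation']); ce=T.inv().apply(c['eye']-p); cr=T.inv()*C
from scipy.optimize import least_squares
def wproj(K,tp,tr):
    X=cr.inv().apply(R.from_rotvec(tr).inv().apply(K-tp)-ce); return np.array([f*X[0]/X[2]+c['cx'],f*X[1]/X[2]+c['cy']])
for nm,tp,tr,uv in [('w1',[.4366,-.051,.2031],[-1.309,1.025,-1.041],(314,241)),('w2',[.4404,-.0715,.0641],[-1.303,1.036,-1.052],(316,291)),('w3',[.438,-.0634,.067],[-1.31,1.033,-1.04],(317,307.7)),('w4',[.4404,-.0745,.1044],[-1.306,1.034,-1.039],(317.6,305)),('w5',[.4496,-.1148,.1539],[-1.315,1.024,-1.049],(317,232))]:
    K=lambda a:H-.165*np.cos(a)*CX+np.array([0,0,.165*np.sin(a)])
    A=np.linspace(0,1.2,241); i=np.argmin([abs(wproj(K(a),np.array(tp),tr)[1]-uv[1]) for a in A]); k=K(A[i])
    print(nm,A[i],k.round(4),'in tool',R.from_rotvec(tr).inv().apply(k-np.array(tp)).round(4))
E
```

```text
t 4.7 p [ 0.4512 -0.1153  0.1563] F [-0.21 -0.19  0.03] op 0.0
delta_pos [[-0.0238, -0.0291, -0.0009], [0.0, 0.0, 0.0]]
dr [[-0.59, 0.07, 0.94], [-0.0, 0.0, -0.0]]
left [0. 0. 0.]
w1 0.105 [ 0.4381 -0.0642  0.0523] in tool [ 0.0123  0.1509 -0.0028]
w2 0.125 [ 0.4382 -0.0646  0.0556] in tool [-0.0073  0.0085 -0.0007]
w3 0.135 [ 0.4383 -0.0648  0.0572] in tool [ 0.0014  0.0098 -0.0001]
w4 0.37 [ 0.4405 -0.0742  0.0947] in tool [-0.0003  0.0097  0.0001]
w5 0.5700000000000001 [ 0.4439 -0.0888  0.124 ] in tool [-0.0271  0.0295  0.0003]
```

Call:
servo_tool(delta_pos=[[-0.027,-0.025,-0.001],[0,0,0],[0,0.045,0],[0,0.015,0],[0,0,0]], dr=[[-0.6,0,0.9],[0,0,0],[0,0,0],[0,0,0],[0,0,0]], grip=[0.6,0.6,0.6,0.6,0.5])

```text
t: 5.32
tool_pos: [0.4441, -0.0884, 0.1218]
tool_rot: [-1.31, 1.035, -1.038]
contact_force: [0.4, 0.2, -0.3]
opening: 0.0427
```

```bash
python3 -c "
from h import *
st()
snap('wrist','w6.png')"
```

```text
t 5.325 p [ 0.4441 -0.0884  0.1218] F [ 0.36  0.2  -0.33] op 0.0427 zyaw 13.3 y [ 0.001 -0.    -1.   ]
```

```bash
sleep 2
```

```text
(no output)
```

View pics/w6.png

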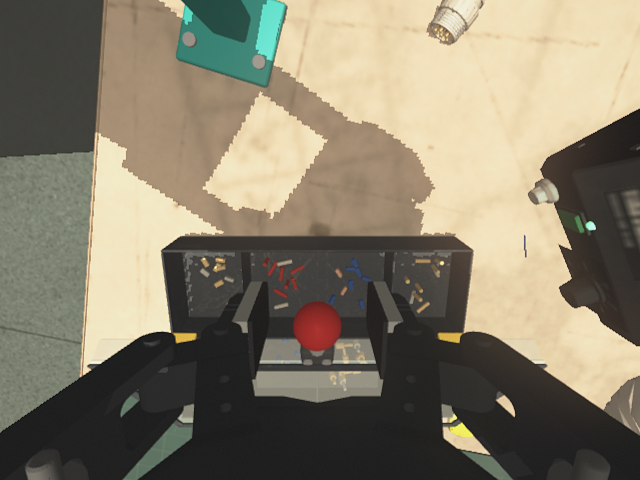

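The ball at (317,326) now sits deep between the pads, so I'll close.

Call:
servo_tool(delta_pos=[[0,0,0],[0,0,0],[0,0,0],[0,0,0]], dr=[[0,0,0],[0,0,0],[0,0,0],[0,0,0]], grip=[0,0,0,0], grip_force=60)

```text
t: 5.88
tool_pos: [0.4441, -0.0891, 0.1238]
tool_rot: [-1.311, 1.035, -1.038]
contact_force: [-0.5, -0.3, -2.3]
opening: 0.0146
```

Call:
servo_tool(delta_pos=[[0.005,-0.0066,0],[0.0098,-0.0132,0],[0.0111,-0.0122,0]], dr=[[0,0,0],[0,0,0],[0,0,0]], grip=[0,0,0])

```text
t: 6.25
tool_pos: [0.4494, -0.1129, 0.152]
tool_rot: [-1.307, 1.037, -1.034]
contact_force: [3.8, 1.1, -12.7]
opening: 0.0142
```

```bash
python3 -c "
from h import *
st();o=ctrl.get_obs();print(knob(np.array(o['tool_pos'])+[0,0,.005]))
snap('wrist','w7.png')"
```

```text
t 6.25 p [ 0.4494 -0.1129  0.152 ] F [  3.81   1.15 -12.68] op 0.0142 zyaw 13.3 y [ 0.001  0.004 -1.   ]
x -0.1142 y -0.0001 z 0.1220 ang 0.819 r 0.1671
```

```bash
sleep 2
```

```text
(no output)
```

View pics/w7.png

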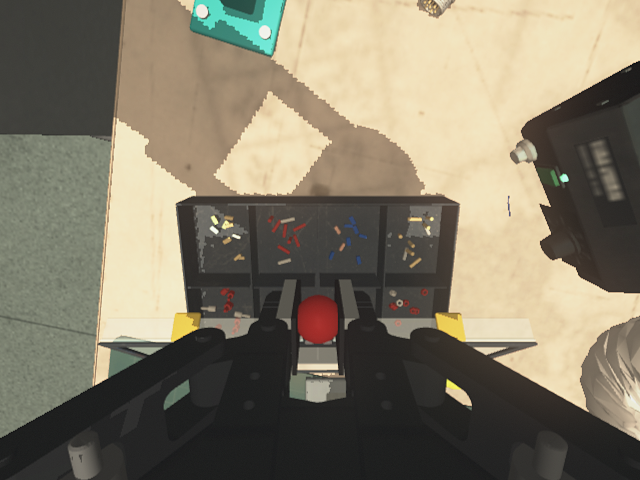

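Call:
servo_tool(delta_pos=[[0.0124,-0.0105,0],[0.0134,-0.0093,0],[0.0143,-0.008,0],[0.015,-0.0065,0]], dr=[[0,0,0],[0,0,0],[0,0,0],[0,0,0]], grip=[0,0,0,0])

```text
t: 6.8
tool_pos: [0.4615, -0.1638, 0.1853]
tool_rot: [-1.298, 1.046, -1.022]
contact_force: [0.8, 7.8, -5.4]
opening: 0.012
```

```bash
python3 -c "
from h import *
st();o=ctrl.get_obs();print(knob(np.array(o['tool_pos'])+[0,0,.0]))
snap('wrist','w8.png');snap('side','s8.png')
a=cv2.imread('pics/s8.png')[160:300,280:440]; cv2.imwrite('pics/s8c.png',cv2.resize(a,(640,560),interpolation=cv2.INTER_CUBIC))"
```

```text
t 6.8 p [ 0.4615 -0.1638  0.1853] F [ 0.78  7.79 -5.45] op 0.012 zyaw 13.4 y [-0.004  0.019 -1.   ]
x -0.0619 y -0.0000 z 0.1503 ang 1.180 r 0.1625
```

```bash
sleep 2
```

```text
(no output)
```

View pics/w8.png

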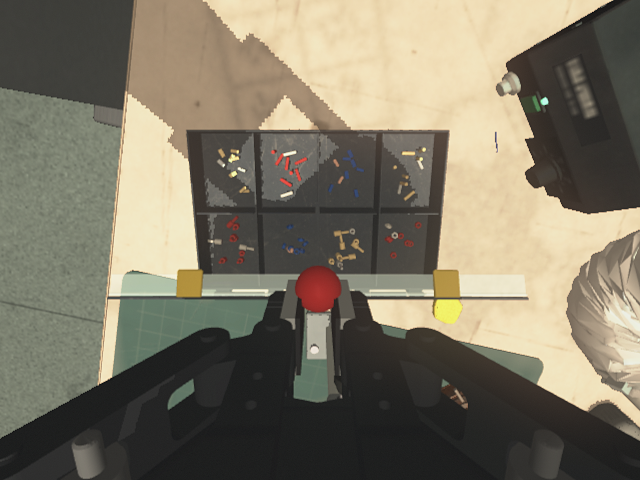

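View pics/s8c.png

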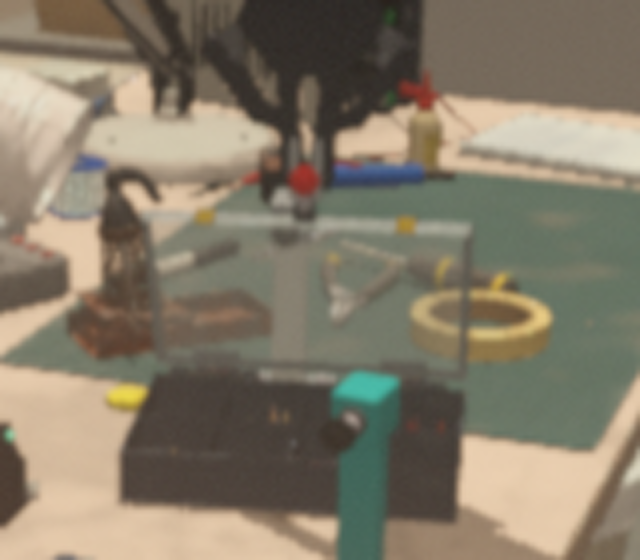

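The ball at (318,288) has crept to the front edge of the pads. I'll release it and push from in front with closed fingers.

```bash
cat >> h.py <<'E'
def arc(n,uv,r=.165,A=np.linspace(.3,2.3,401)):
    K=[H-r*np.cos(a)*CX+np.array([0,0,r*np.sin(a)]) for a in A]
    e=[np.hypot(*(np.array(proj(n,k))-uv)) for k in K]; i=int(np.argmin(e)); return A[i],K[i].round(4),round(e[i],1)
E
python3 -c "
from h import *
print(arc('wrist',(318,288)))
s,q=red('side','s8.png',(345,195,370,215));print(s,q,arc('side',s))
print(tri((318,288),s,'wrist','side'), knob(tri((318,288),s,'wrist','side')[0]))
"
```

```text
(np.float64(1.1449999999999998), array([ 0.46  , -0.1576,  0.1853]), np.float64(2.0))
(np.float64(355.56), np.float64(204.4)) [353 202   6   6  25] (np.float64(1.1649999999999998), array([ 0.4607, -0.1606,  0.1866]), np.float64(0.3))
(array([ 0.46022661, -0.15617741,  0.1880992 ]), np.float64(0.0005014713952804695)) x -0.0695 y 0.0005 z 0.1531 ang 1.144 r 0.1682
```

Call:
servo_tool(delta_pos=[[0,0,0],[0,0,0],[0,-0.04,0],[-0.03,-0.005,0],[-0.03,0,0]], dr=[[0,0,0],[0,0,0],[0,0,0],[0,0,0],[0,0,0]], grip=[0.5,0.5,0.5,0,0])

```text
t: 7.52
tool_pos: [0.4505, -0.1122, 0.2391]
tool_rot: [-1.304, 1.035, -1.042]
contact_force: [0.4, -0.6, 0.0]
opening: 0.0067
```

```bash
python3 -c "
from h import *
st()
snap('wrist','w9.png');snap('side','s9.png')
s,q=red('side','s9.png',(345,185,370,215));print(s,q,arc('side',s))
try:
  w,q=red('wrist','w9.png',(280,230,370,480));print(w,q,arc('wrist',w)); P=tri(w,s,'wrist','side');print(P,knob(P[0]))
except Exception as e: print(e)
"
```

```text
t 7.525 p [ 0.4505 -0.1122  0.2391] F [ 0.39 -0.55  0.04] op 0.0067 zyaw 13.1 y [ 0.006  0.001 -1.   ]
(np.float64(355.54545454545456), np.float64(204.4090909090909)) [354 202   5   6  22] (np.float64(1.1649999999999998), array([ 0.4607, -0.1606,  0.1866]), np.float64(0.3))
(np.float64(317.0311804008909), np.float64(331.7238307349666)) [309 317  17  30 449] (np.float64(1.0999999999999999), array([ 0.4585, -0.1511,  0.182 ]), np.float64(3.5))
(array([ 0.45805193, -0.14627692,  0.19082052]), np.float64(0.002671760873608279)) x -0.0797 y 0.0007 z 0.1558 ang 1.098 r 0.1750
```

```bash
sleep 2
```

```text
(no output)
```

View pics/w9.png

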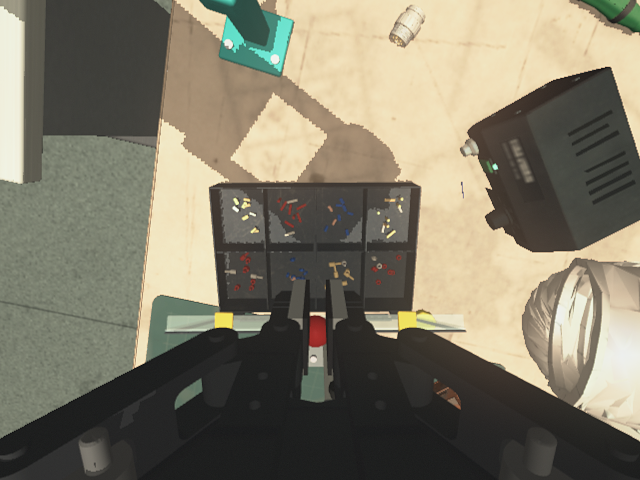

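Call:
servo_tool(delta_pos=[[0,0.045,0],[0,0.005,0],[0.008,0,0],[0.008,0,0]], dr=[[0,0,0],[0,0,0],[0,0,0],[0,0,0]], grip=[0,0,0,0])

```text
t: 8.12
tool_pos: [0.457, -0.1293, 0.1929]
tool_rot: [-1.305, 1.024, -1.045]
contact_force: [1.1, 0.2, 0.1]
opening: -0.0
```

```bash
cat >> h.py <<'E'
def push():
    o=ctrl.get_obs(); d=np.array(o['tool_pos'])-H; F=np.array(o['contact_force']); x=d@CX
    print('t',o['t'],'tcp x %.4f y %.4f z %.4f'%(x,d@CY,o['tool_pos'][2]),'F along x %.2f y %.2f z %.2f'%(F@CX,F@CY,F[2]),'ang if touching',np.arccos(np.clip(-(x+.020)/.165,-1,1)).round(3))
E
python3 -c "
from h import *
st();push()
snap('wrist','w10.png')"
```

```text
t 8.125 p [ 0.457  -0.1293  0.1929] F [1.12 0.15 0.12] op -0.0 zyaw 13.4 y [ 0.013 -0.003 -1.   ]
t 8.125 tcp x -0.0964 y 0.0036 z 0.1929 F along x 0.11 y 1.13 z 0.12 ang if touching 1.089
```

```bash
sleep 2
```

```text
(no output)
```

View pics/w10.png

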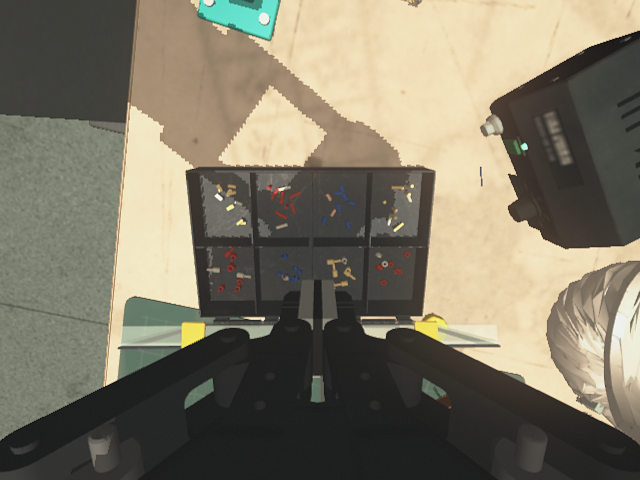

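Call:
servo_tool(delta_pos=[[0.012,0,-0.003],[0.013,0,0],[0.013,0,0],[0.013,0,0]], dr=[[0,0,0],[0,0,0],[0,0,0],[0,0,0]], grip=[0,0,0,0])

```text
t: 8.68
tool_pos: [0.4673, -0.1751, 0.2009]
tool_rot: [-1.287, 1.031, -1.031]
contact_force: [-4.4, 8.4, 6.7]
opening: 0.0001
```

```bash
python3 -c "
from h import *
st();push()
snap('side','s11.png')
s,q=red('side','s11.png',(340,180,370,215));print(s,q,arc('side',s))
a=cv2.imread('pics/s11.png')[160:300,280:440]; cv2.imwrite('pics/s11c.png',cv2.resize(a,(640,560),interpolation=cv2.INTER_CUBIC))"
```

```text
t 8.675 p [ 0.4673 -0.1751  0.2009] F [-4.42  8.44  6.71] op 0.0001 zyaw 13.4 y [ 0.014  0.018 -1.   ]
t 8.675 tcp x -0.0495 y 0.0030 z 0.2009 F along x -9.23 y -2.38 z 6.71 ang if touching 1.391Traceback (most recent call last):
  File "<string>", line 5, in <module>
    s,q=red('side','s11.png',(340,180,370,215));print(s,q,arc('side',s))
        ~~~^^^^^^^^^^^^^^^^^^^^^^^^^^^^^^^^^^^^
  File "h.py", line 41, in red
    c,l,s,ce=cv2.connectedComponentsWithStats(m); i=1+np.argmax(s[1:,4]); return tuple(ce[i]),s[i]
                                                      ~~~~~~~~~^^^^^^^^^
    return _wrapfunc(a, 'argmax', axis=axis, out=out, **kwds)
    return bound(*args, **kwds)
ValueError: attempt to get argmax of an empty sequence
```

```bash
sleep 2
python3 -c "
from h import *
a=cv2.imread('pics/s11.png')[160:300,280:440]; cv2.imwrite('pics/s11c.png',cv2.resize(a,(640,560),interpolation=cv2.INTER_CUBIC))"
sleep 1
```

```text
(no output)
```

View pics/s11c.png

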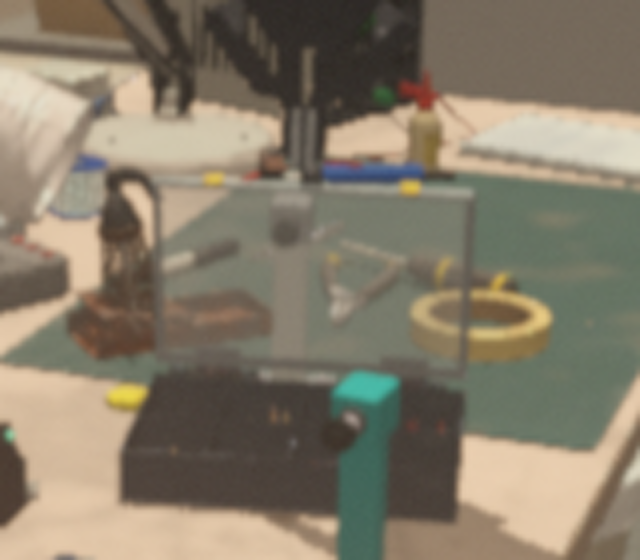

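The lid is nearly upright with the fingers in front of the ball. The grey stop's dark tip shows through the lid at crop (287,215), not yet touched. I'll continue in smaller steps.

Call:
servo_tool(delta_pos=[[0.006,0.005,-0.002],[0.007,0.004,-0.001]], dr=[[0.6,0,-0.5],[0,0,0]], grip=[0,0])

```text
t: 8.98
tool_pos: [0.4692, -0.1884, 0.1961]
tool_rot: [-1.278, 1.02, -1.041]
contact_force: [-2.8, 8.1, 6.3]
opening: -0.0001
```

```bash
python3 -c "
from h import *
st();push()"
```

```text
t 8.975 p [ 0.4692 -0.1884  0.1961] F [-2.79  8.09  6.28] op -0.0001 zyaw 13.4 y [ 0.03   0.017 -0.999]
t 8.975 tcp x -0.0361 y 0.0019 z 0.1961 F along x -8.51 y -0.87 z 6.28 ang if touching 1.473
```

```bash
python3 -c "
from h import *
plan([.472,-.2,.195],13.2,n=1)"
```

```text
t 8.975 p [ 0.4692 -0.1884  0.1961] F [-2.79  8.09  6.28] op -0.0001
delta_pos [[0.0119, 0.001, 0.0]]
dr [[-1.88, 0.19, -0.55]]
left [0. 0. 0.]
```

Call:
servo_tool(delta_pos=[[0.005,0.001,0],[0.005,0.001,-0.001]], dr=[[-1,0,-0.5],[-0.8,0,-0.3]], grip=[0,0])

```text
t: 9.22
tool_pos: [0.4707, -0.1969, 0.1964]
tool_rot: [-1.307, 1.035, -1.035]
contact_force: [-1.1, 7.4, 3.0]
opening: 0.0002
```

```bash
python3 -c "
from h import *
st();push()"
```

```text
t 9.225 p [ 0.4707 -0.1969  0.1964] F [-1.07  7.45  3.04] op 0.0002 zyaw 13.4 y [ 0.002  0.003 -1.   ]
t 9.225 tcp x -0.0275 y 0.0014 z 0.1964 F along x -7.49 y 0.66 z 3.04 ang if touching 1.526
```

Call:
servo_tool(delta_pos=[[0.005,0.001,0]], dr=[[0,0,0]], grip=[0])

```text
t: 9.35
tool_pos: [0.4719, -0.2009, 0.1966]
tool_rot: [-1.305, 1.037, -1.032]
contact_force: [-3.9, 6.2, 3.3]
opening: 0.0002
```

```bash
python3 -c "
from h import *
st();push()"
```

```text
t 9.35 p [ 0.4719 -0.2009  0.1966] F [-3.93  6.22  3.35] op 0.0002 zyaw 13.4 y [ 0.001  0.006 -1.   ]
t 9.35 tcp x -0.0233 y 0.0017 z 0.1966 F along x -6.95 y -2.40 z 3.35 ang if touching 1.551
```

Call:
servo_tool(delta_pos=[[0.005,0.001,-0.001]], dr=[[0,0,0]], grip=[0])

```text
t: 9.48
tool_pos: [0.4726, -0.2051, 0.1968]
tool_rot: [-1.301, 1.038, -1.03]
contact_force: [-0.6, 7.3, 3.2]
opening: -0.0001
```

```bash
python3 -c "
from h import *
push()"
```

```text
t 9.475 tcp x -0.0190 y 0.0014 z 0.1968 F along x -7.22 y 1.10 z 3.21 ang if touching 1.577
```

Call:
servo_tool(delta_pos=[[0.005,0.001,0]], dr=[[0,0,0]], grip=[0])

```text
t: 9.6
tool_pos: [0.4739, -0.2092, 0.1969]
tool_rot: [-1.299, 1.039, -1.027]
contact_force: [-2.7, 7.0, 2.6]
opening: -0.0001
```

```bash
python3 -c "
from h import *
push()"
```

```text
t 9.6 tcp x -0.0148 y 0.0017 z 0.1969 F along x -7.46 y -1.06 z 2.64 ang if touching 1.602
```

Call:
servo_tool(delta_pos=[[0.005,0.001,0]], dr=[[0,0,0]], grip=[0])

```text
t: 9.72
tool_pos: [0.4749, -0.2132, 0.1968]
tool_rot: [-1.297, 1.041, -1.024]
contact_force: [-2.4, 7.1, 2.8]
opening: 0.0001
```

```bash
python3 -c "
from h import *
push()
snap('wrist','w12.png');snap('side','s12.png')
a=cv2.imread('pics/s12.png')[160:300,280:440]; cv2.imwrite('pics/s12c.png',cv2.resize(a,(640,560),interpolation=cv2.INTER_CUBIC))"
```

```text
t 9.725 tcp x -0.0106 y 0.0017 z 0.1968 F along x -7.44 y -0.70 z 2.83 ang if touching 1.628
```

```bash
sleep 2
```

```text
(no output)
```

View pics/s12c.png

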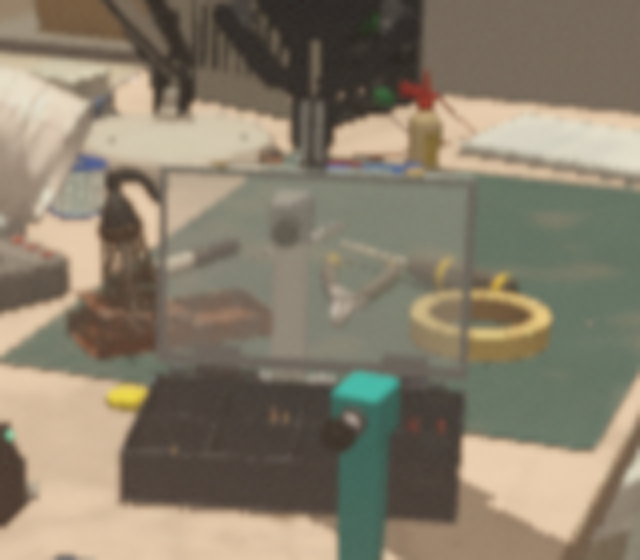

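View pics/w12.png

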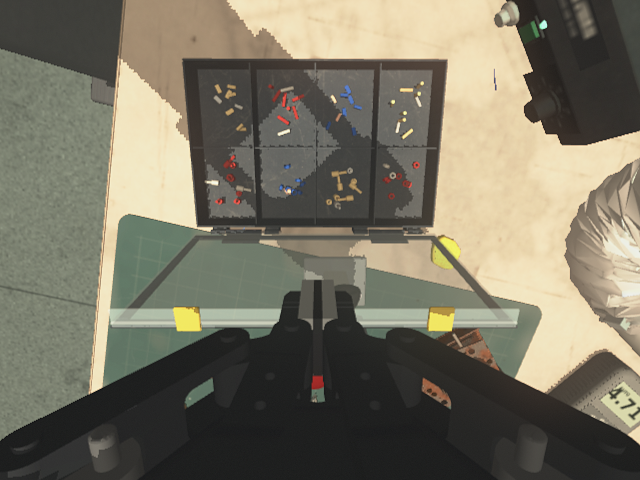

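The lid is upright and a little past, ball behind the fingers, the tip still clear. I'll continue row by row.

Call:
servo_tool(delta_pos=[[0.005,0.001,-0.001],[0.005,0.001,0]], dr=[[0,0,0],[0,0,0]], grip=[0,0])

```text
t: 10.07
tool_pos: [0.4766, -0.2209, 0.1964]
tool_rot: [-1.29, 1.045, -1.019]
contact_force: [-3.2, 8.7, 4.2]
opening: -0.0002
```

```bash
python3 -c "
from h import *
push()"
```

```text
t 10.075 tcp x -0.0028 y 0.0017 z 0.1964 F along x -9.20 y -1.08 z 4.21 ang if touching 1.675
```

Call:
servo_tool(delta_pos=[[0.005,0.001,-0.001]], dr=[[0,0,0]], grip=[0])

```text
t: 10.2
tool_pos: [0.4771, -0.224, 0.1962]
tool_rot: [-1.284, 1.047, -1.014]
contact_force: [-0.5, 12.2, 2.9]
opening: 0.0002
```

```bash
python3 -c "
from h import *
push()"
```

```text
t 10.2 tcp x 0.0004 y 0.0014 z 0.1962 F along x -11.99 y 2.31 z 2.91 ang if touching 1.695
```

Call:
servo_tool(delta_pos=[[0.005,0.001,-0.001]], dr=[[0,0,0]], grip=[0])

```text
t: 10.32
tool_pos: [0.4777, -0.2269, 0.196]
tool_rot: [-1.278, 1.048, -1.009]
contact_force: [-1.4, 11.9, 4.0]
opening: 0.0001
```

```bash
python3 -c "
from h import *
push()"
```

```text
t 10.325 tcp x 0.0033 y 0.0014 z 0.1960 F along x -11.93 y 1.37 z 4.04 ang if touching 1.712
```

Push force rose from about 7.4 to about 11.9 N, which means roughly 5 mm of plunger. The kinematics agree: about 9 mm of knob travel since touch. I'll stop here and back off.

Call:
servo_tool(delta_pos=[[-0.02,0,0],[-0.04,-0.01,0],[-0.02,-0.04,0],[0,0,0]], dr=[[-1,0,-1],[0,0,0],[0,0,0],[0,0,0]], grip=[0,0,0,0.4])

```text
t: 10.82
tool_pos: [0.4608, -0.151, 0.2532]
tool_rot: [-1.303, 1.046, -1.022]
contact_force: [0.2, -0.4, -0.9]
opening: 0.0172
```

```bash
python3 -c "
from h import *
st()
snap('wrist','w13.png');snap('side','s13.png');snap('top','t13.png')
for f in ['s13','t13']:
  a=cv2.imread('pics/'+f+'.png'); a=a[160:300,280:440] if f[0]=='s' else a[170:290,320:440]
  cv2.imwrite('pics/'+f+'c.png',cv2.resize(a,(640,600),interpolation=cv2.INTER_CUBIC))
for n,f,r in [('side','s13.png',(330,170,380,215)),('wrist','w13.png',(250,200,400,480)),('top','t13.png',(380,200,430,260))]:
  try: s,q=red(n,f,r);print(n,s,q,arc(n,s))
  except Exception as e: print(n,e)
"
```

```text
t 10.825 p [ 0.4608 -0.151   0.2532] F [ 0.16 -0.43 -0.93] op 0.0172 zyaw 13.4 y [-0.007  0.015 -1.   ]
side (np.float64(359.96), np.float64(188.4)) [358 186   5   6  25] (np.float64(1.8099999999999998), array([ 0.4845, -0.2621,  0.1953]), np.float64(1.8))
wrist (np.float64(390.95), np.float64(236.35)) [388 234   7   6  20] (np.float64(0.9949999999999999), array([ 0.4551, -0.1365,  0.1734]), np.float64(73.4))
top attempt to get argmax of an empty sequence
```

```bash
sleep 2
```

```text
(no output)
```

View pics/w13.png

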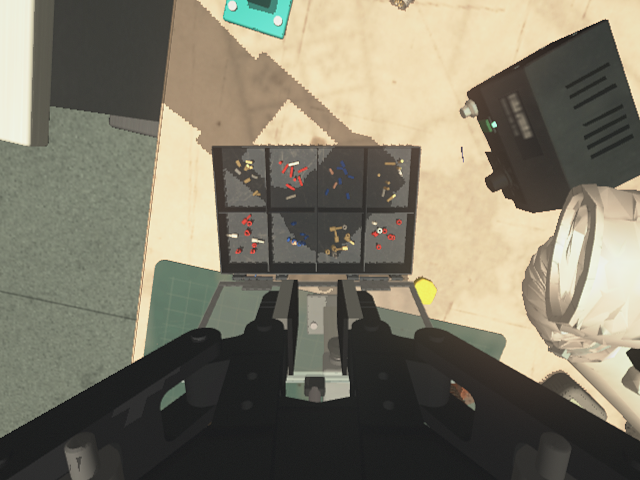

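View pics/s13c.png

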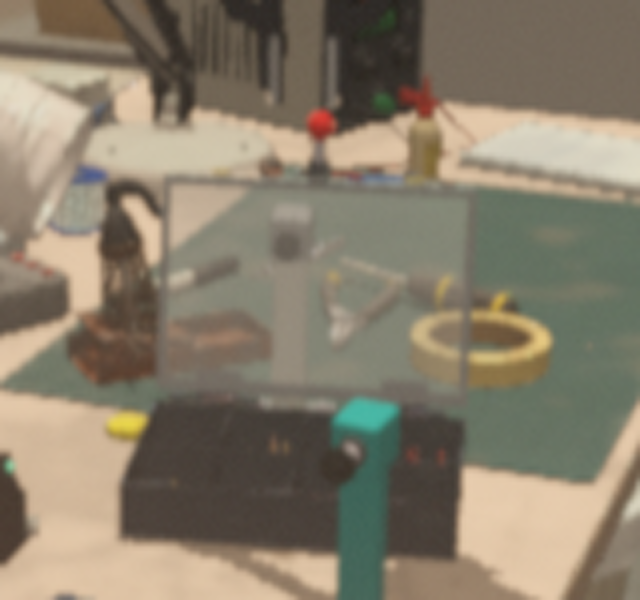

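View pics/t13c.png

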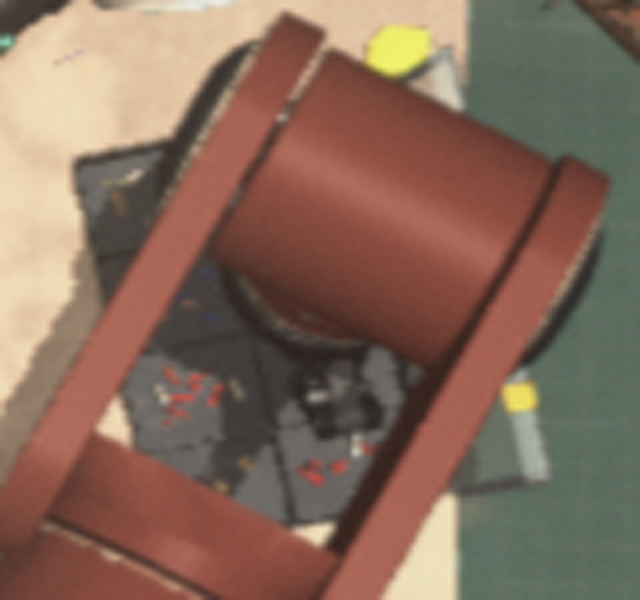

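The side view shows the lid leaning back on the stop tip, ball at crop (320,123), gripper clear. Next is the connector.

```bash
python3 -c "
from h import *
plan([.494,.065,.15],-22,n=5)"
```

```text
t 10.975 p [ 0.4588 -0.151   0.2478] F [0.47 0.17 0.04] op 0.0342
delta_pos [[-0.05, 0.0254, 0.0212], [-0.0532, 0.0252, 0.0116], [-0.0546, 0.0249, 0.0016], [-0.0538, 0.0245, -0.0084], [0.0, 0.0, 0.0]]
dr [[0.28, 10.49, -0.31], [0.28, 10.49, -0.31], [0.28, 10.49, -0.31], [0.1, 3.79, -0.11], [-0.0, 0.0, 0.0]]
left [0. 0. 0.]
```

Call:
servo_tool(delta_pos=[[-0.05,0.015,0.021],[-0.053,0.025,0.012],[-0.055,0.025,0.0015],[-0.054,0.025,-0.008],[0,0.01,0]], dr=[[0.3,10.5,-0.3],[0.3,10.5,-0.3],[0.3,10.5,-0.3],[0,3.8,0],[0,0,0]], grip=[0.6,0.6,0.6,0.6,0.6])

```text
t: 11.6
tool_pos: [0.4901, 0.0536, 0.1483]
tool_rot: [-1.024, 1.472, -1.46]
contact_force: [-0.9, -0.2, -0.7]
opening: 0.0516
```

```bash
python3 -c "
from h import *
st()
snap('wrist','w14.png')
for m in ctrl.masks_of('wrist','connector')[:2]:
  P=m['pixels']; box=cv2.minAreaRect(np.argwhere(P)[:,::-1].astype(np.float32));B=cv2.boxPoints(box)
  W=np.array([onz('wrist',*p,.011) for p in B]); e=[W[1]-W[0],W[2]-W[1]]
  print(m['score'],m['extent'],W.mean(0).round(4),[np.linalg.norm(x).round(4) for x in e],[np.degrees(np.arctan2(x[1],x[0])).round(1) for x in e])
snap('top','t14.png')
a=cv2.imread('pics/t14.png')[170:290,320:440]
cv2.imwrite('pics/t14c.png',cv2.resize(a,(600,600),interpolation=cv2.INTER_CUBIC))
"
```

```text
t 11.6 p [0.4901 0.0536 0.1483] F [-0.94 -0.19 -0.69] op 0.0516 zyaw -20.3 y [-0.007  0.003 -1.   ]
0.71 [296.7, 190.6, 328.0, 230.9] [0.4921 0.0652 0.011 ] [np.float64(0.0212), np.float64(0.0305)] [np.float64(-20.3), np.float64(-109.9)]
```

```bash
sleep 2
```

```text
(no output)
```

View pics/w14.png

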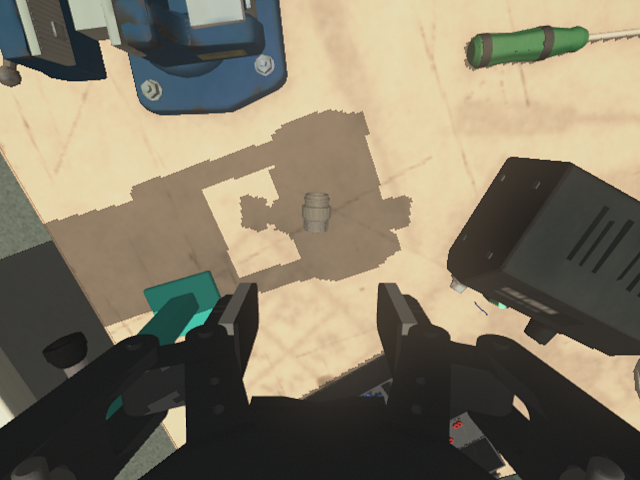

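View pics/t14c.png

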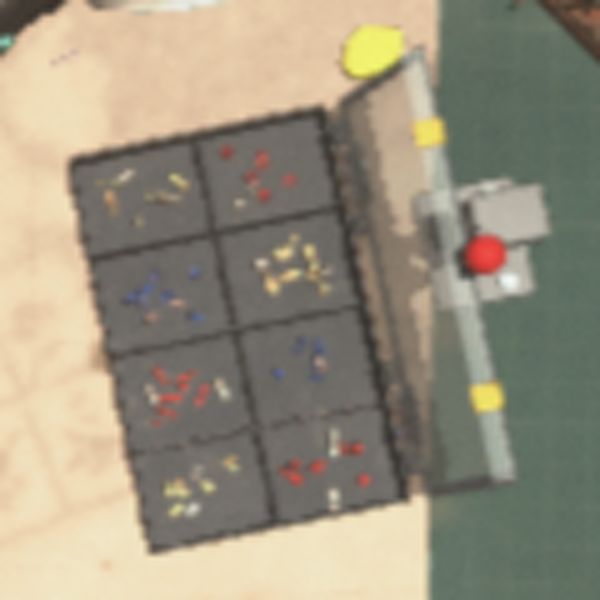

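```bash
python3 -c "
from h import *
plan([.4925,.0655,.018],-20.3,n=3,step=.05)
s,q=red('top','t14.png',(400,200,430,240));print(s,q,arc('top',s))
"
```

```text
t 11.75 p [0.491  0.0505 0.1503] F [-0.82 -0.72  0.47] op 0.0514
delta_pos [[-0.0054, 0.0497, -0.0012], [-0.0055, 0.0497, -0.0014], [-0.0036, 0.0329, -0.001]]
dr [[0.29, -0.26, -0.04], [-0.0, -0.0, 0.0], [-0.0, -0.0, 0.0]]
left [ 0.  0. -0.]
(np.float64(416.525), np.float64(220.4)) [413 218   8   6  40] (np.float64(1.7099999999999997), array([ 0.4808, -0.2463,  0.1984]), np.float64(0.3))
```

Call:
servo_tool(delta_pos=[[-0.011,0.05,-0.0015],[-0.004,0.05,-0.001],[0,0.02,0],[0,0,0]], dr=[[0,0,0],[0,0,0],[0,0,0],[0,0,0]], grip=[0.6,0.6,0.6,0.6], grip_force=30)

```text
t: 12.25
tool_pos: [0.4996, 0.059, 0.0329]
tool_rot: [-1.005, 1.471, -1.477]
contact_force: [0.6, -0.6, 0.6]
opening: 0.0512
```

```bash
python3 -c "
from h import *
st()
plan([.4925,.0655,.018],-20.3,n=2,step=.05)
snap('wrist','w15.png')"
```

```text
t 12.25 p [0.4996 0.059  0.0329] F [ 0.63 -0.55  0.57] op 0.0512 zyaw -21.1 y [ 0.007  0.001 -1.   ]
t 12.25 p [0.4996 0.059  0.0329] F [ 0.63 -0.55  0.57] op 0.0512
delta_pos [[-0.0035, 0.0148, -0.009], [0.0, 0.0, 0.0]]
dr [[-0.34, -0.82, -0.18], [-0.0, -0.0, 0.0]]
left [0. 0. 0.]
```

```bash
sleep 2
```

```text
(no output)
```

View pics/w15.png

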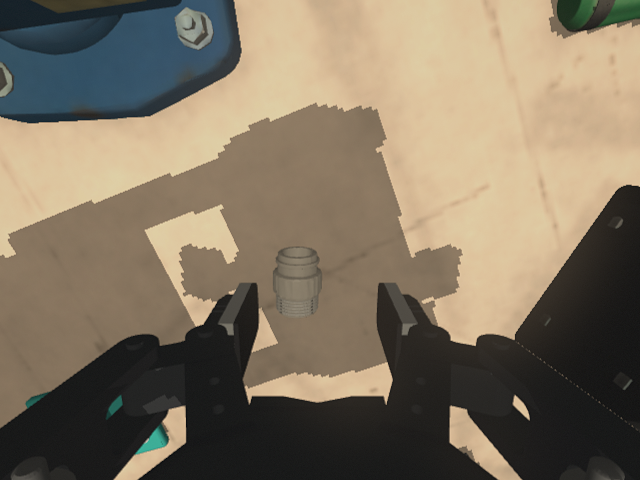

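The connector at (297,282) is about 9 mm left of the jaw centre (317). I'll correct and descend.

Call:
servo_tool(delta_pos=[[-0.0035,0,-0.009],[0,0.015,0],[0,0,0]], dr=[[-0.3,-0.8,0],[0,0,0],[0,0,0]], grip=[0.6,0.6,0.5])

```text
t: 12.68
tool_pos: [0.4959, 0.0648, 0.022]
tool_rot: [-1.009, 1.46, -1.467]
contact_force: [0.1, 0.2, 0.1]
opening: 0.0425
```

```bash
python3 -c "
from h import *
st()
plan([.4925,.0655,.018],-20.3,n=1,step=.05)
snap('wrist','w16.png')"
```

```text
t 12.675 p [0.4959 0.0648 0.022 ] F [0.07 0.16 0.12] op 0.0425 zyaw -20.4 y [ 0.011  0.002 -1.   ]
t 12.675 p [0.4959 0.0648 0.022 ] F [0.07 0.16 0.12] op 0.0425
delta_pos [[0.0006, 0.004, -0.0035]]
dr [[-0.53, -0.06, -0.34]]
left [0. 0. 0.]
```

```bash
sleep 2
```

```text
(no output)
```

View pics/w16.png

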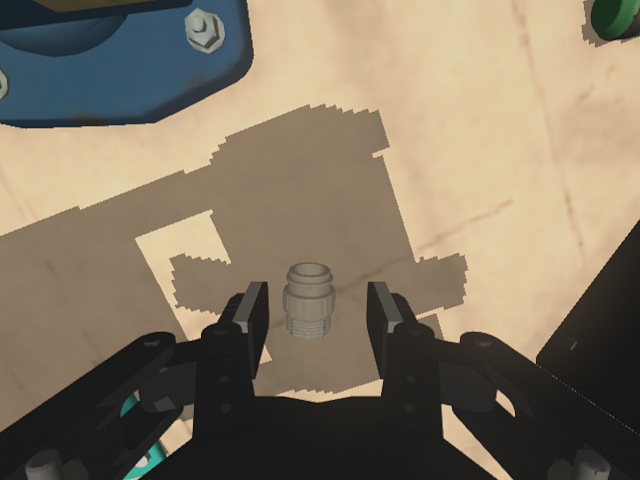

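Call:
servo_tool(delta_pos=[[-0.001,0.005,-0.003],[0,0,0],[0,0,0],[0,0,0],[0,0,0]], dr=[[-0.5,0,-0.3],[0,0,0],[0,0,0],[0,0,0],[0,0,0]], grip=[0.5,0.3,0.1,0.1,0.1], grip_force=30)

```text
t: 13.35
tool_pos: [0.495, 0.0672, 0.0183]
tool_rot: [-1.017, 1.463, -1.466]
contact_force: [-0.0, 0.3, 0.4]
opening: 0.0222
```

Call:
servo_tool(delta_pos=[[0,-0.02,0],[0,-0.045,0],[0,-0.045,0]], dr=[[0,0,0],[0,0,0],[0,0,0]], grip=[0.1,0.1,0.1])

```text
t: 13.72
tool_pos: [0.4906, 0.0671, 0.1255]
tool_rot: [-1.027, 1.472, -1.463]
contact_force: [0.3, -0.4, -0.6]
opening: 0.0219
```

```bash
python3 -c "
from h import *
st()
snap('wrist','w17.png')
Cc=np.array([.4603,-.1588,0])+(-.033)*CX+.025*CY
print(Cc); plan(Cc+[0,0,.12],-76.8,n=5,step=.05)"
```

```text
t 13.725 p [0.4906 0.0671 0.1255] F [ 0.26 -0.42 -0.6 ] op 0.0219 zyaw -20.3 y [-0.009  0.001 -1.   ]
[ 0.4771028 -0.1209612  0.       ]
t 13.775 p [0.4946 0.0671 0.1326] F [3.14 1.33 3.2 ] op 0.0214
delta_pos [[0.0482, 0.0033, 0.0129], [0.045, 0.0033, 0.0215], [0.0404, 0.0033, 0.0293], [0.027, 0.0026, 0.0285], [0.0, 0.0, 0.0]]
dr [[-0.01, 10.5, -0.02], [-0.01, 10.5, -0.02], [-0.01, 10.5, -0.02], [-0.01, 10.5, -0.02], [-0.01, 10.5, -0.02]]
left [0. 0. 0.]
```

```bash
sleep 2
```

```text
(no output)
```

View pics/w17.png

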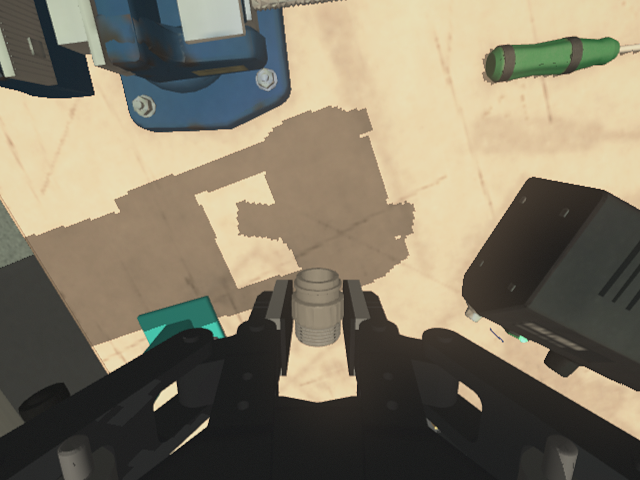

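The connector is held at (318,305). I'll carry it over the case.

Call:
servo_tool(delta_pos=[[0.048,0.003,0.013],[0.045,0.003,0.021],[0.04,0.003,0.029],[0.027,0,0.028],[0,0,0]], dr=[[0,10.5,0],[0,10.5,0],[0,10.5,0],[0,10.5,0],[0,10.5,0]], grip=[0.1,0.1,0.1,0.1,0.1])

```text
t: 14.4
tool_pos: [0.4768, -0.1248, 0.1263]
tool_rot: [-0.277, 2.066, -2.071]
contact_force: [0.4, 1.1, 0.2]
opening: 0.0217
```

```bash
python3 -c "
from h import *
st();print(ctrl.get_obs()['q'].round(2))
snap('wrist','w18.png')
plan([.4771,-.121,.12],-76.8,n=3,step=.05)"
```

```text
t 14.4 p [ 0.4768 -0.1248  0.1263] F [0.44 1.08 0.24] op 0.0217 zyaw -74.2 y [ 0.011 -0.001 -1.   ]
[-0.41 -0.17  2.03  0.    1.27  0.88]
t 14.45 p [ 0.4768 -0.1239  0.1262] F [-0.66  0.73 -0.68] op 0.022
delta_pos [[-0.001, 0.0062, -0.0027], [0.0, 0.0, 0.0], [0.0, 0.0, 0.0]]
dr [[-0.18, 2.5, -0.57], [-0.0, 0.0, 0.0], [0.0, 0.0, 0.0]]
left [0. 0. 0.]
```

```bash
sleep 2
```

```text
(no output)
```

View pics/w18.png

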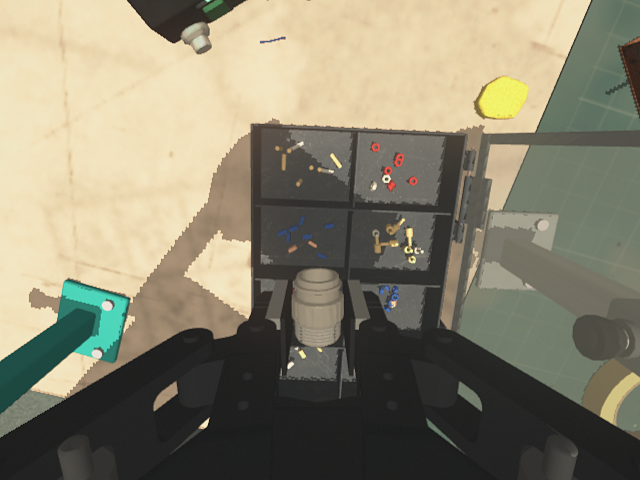

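```bash
python3 -c "
from h import *
Q=[(258,208),(350,212),(346,269),(257,270)]
W=np.array([onz('wrist',*q,.031) for q in Q]);print(W.round(4),W.mean(0))
O=np.array([.4603,-.1588,0])
for q,w in zip([(252,125),(466,133)],[0,0]): print('far corners',onz('wrist',*q,.034), )
for n,p in [('front +100',O-.066*CX+.1*CY),('hinge +100',O+.064*CX+.1*CY),('div -64..',O-.065*CX+.05*CY),('mid',O-.001*CX+.05*CY),('mid',O-.001*CX)]: print(n,np.round(proj('wrist',p+[0,0,.034 if n[0] in 'fh' else .031]),0))
"
```

```text
[[ 0.4913 -0.0796  0.031 ]
 [ 0.5049 -0.1374  0.031 ]
 [ 0.4668 -0.1464  0.031 ]
 [ 0.4498 -0.0887  0.031 ]] [ 0.47822263 -0.11301075  0.031     ]
far corners [ 0.54009061 -0.06488031  0.034     ]
far corners [ 0.57068143 -0.19002777  0.034     ]
front +100 [264. 124.]
hinge +100 [480. 134.]
div -64.. [266. 206.]
mid [365. 210.]
mid [359. 282.]
```

```bash
python3 -c "
from h import *
st(); p0=ctrl.camera_params('wrist')['eye']; snap('wrist','w19.png'); print(p0-ctrl.camera_params('wrist')['eye'])
# top: case outline corners from t14 crop /5
for q in [(70,158),(328,108),(408,500),(150,552)]: print(onz('top',320+q[0]/5,170+q[1]/5,.034).round(4))
a=cv2.imread('pics/w19.png')[100:300,230:490];cv2.imwrite('pics/w19c.png',cv2.resize(a,(780,600)))
st()"
```

```text
t 14.45 p [ 0.4768 -0.1239  0.1262] F [-0.66  0.73 -0.68] op 0.022 zyaw -74.3 y [ 0.01  -0.001 -1.   ]
[ 1.23307818e-04 -1.49545424e-03  5.69492812e-05]
[ 0.5391 -0.0674  0.034 ]
[ 0.5672 -0.1936  0.034 ]
[ 0.3757 -0.2366  0.034 ]
[ 0.3468 -0.1116  0.034 ]
t 14.5 p [ 0.4769 -0.1231  0.1261] F [-0.15  0.9  -0.58] op 0.0217 zyaw -73.7 y [ 0.01 -0.   -1.  ]
```

```bash
sleep 2
```

```text
(no output)
```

View pics/w19c.png

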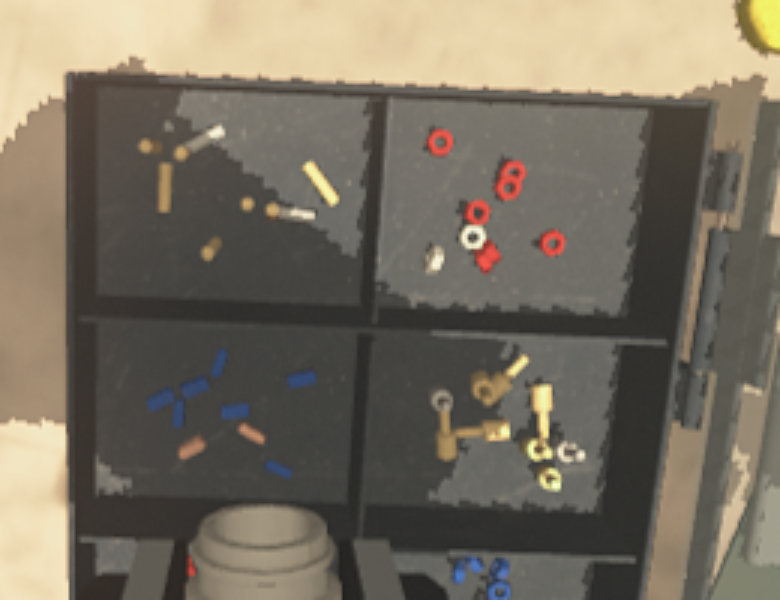

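```bash
python3 -c "
from h import *
plan([.4755,-.1140,.075],-76.8,n=2,step=.06)"
```

```text
t 14.5 p [ 0.4769 -0.1231  0.1261] F [-0.15  0.9  -0.58] op 0.0217
delta_pos [[-0.0008, 0.0511, -0.0093], [0.0, 0.0, 0.0]]
dr [[-0.17, 3.15, -0.57], [-0.0, 0.0, -0.0]]
left [0. 0. 0.]
```

Call:
servo_tool(delta_pos=[[-0.001,0.025,-0.009],[0,0.025,0],[0,0,0]], dr=[[-0.2,3.1,-0.6],[0,0,0],[0,0,0]], grip=[0.1,0.1,0.1])

```text
t: 14.88
tool_pos: [0.4759, -0.113, 0.0752]
tool_rot: [-0.253, 2.093, -2.093]
contact_force: [0.2, -0.4, -0.4]
opening: 0.0218
```

```bash
python3 -c "
from h import *
st();snap('wrist','w20.png')
plan([.4755,-.1140,.023],-76.8,n=2,step=.06)"
```

```text
t 14.875 p [ 0.4759 -0.113   0.0752] F [ 0.18 -0.38 -0.43] op 0.0218 zyaw -76.2 y [ 0.  0. -1.]
t 14.925 p [ 0.4769 -0.1134  0.0765] F [-0.03 -0.23  0.57] op 0.0219
delta_pos [[0.0016, 0.0535, 0.0002], [0.0, 0.0, 0.0]]
dr [[-0.07, 0.58, -0.13], [0.0, 0.0, -0.0]]
left [0. 0. 0.]
```

```bash
sleep 2
```

```text
(no output)
```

View pics/w20.png

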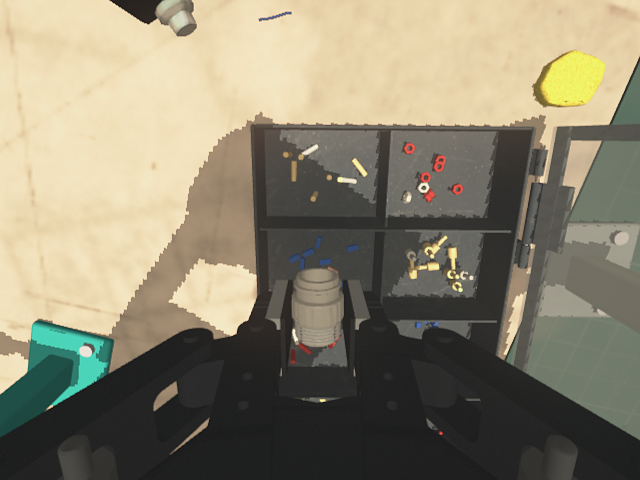

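```bash
python3 -c "
from h import *
T=np.array([.4769,-.1134,0])
for n,q,z in [('div50',(320,228),.031),('div50r',(440,230),.031),('div0',(460,321),.031),('front',(257,180),.034),('front',(257,280),.034),('mid',(383,180),.031),('mid',(380,280),.031)]:
  w=onz('wrist',*q,z)-T; print(n,'x %.4f y %.4f'%(w@CX,w@CY))"
```

```text
div50 x 0.0003 y 0.0245
div50r x 0.0616 y 0.0241
div0 x 0.0780 y -0.0273
front x -0.0305 y 0.0488
front x -0.0322 y -0.0031
mid x 0.0309 y 0.0491
mid x 0.0326 y -0.0036
```

The walls measure x −31…+32 mm and y −27…+24 mm from the TCP, so it is centred. I'll lower it and release.

Call:
servo_tool(delta_pos=[[0,0.025,0],[0,0.02,0],[0,0.006,0],[0,0,0]], dr=[[0,0.5,0],[0,0,0],[0,0,0],[0,0,0]], grip=[0.1,0.1,0.1,0.1])

```text
t: 15.42
tool_pos: [0.4816, -0.1142, 0.0303]
tool_rot: [-0.239, 2.084, -2.096]
contact_force: [0.7, -0.2, 0.0]
opening: 0.0215
```

```bash
python3 -c "
from h import *
st()"
```

```text
t 15.425 p [ 0.4816 -0.1142  0.0303] F [ 0.74 -0.23  0.02] op 0.0215 zyaw -76.3 y [ 0.012 -0.004 -1.   ]
```

Call:
servo_tool(delta_pos=[[0.005,0.003,0],[0,0.004,0],[0,0,0]], dr=[[0,0,-0.5],[0,0,0],[0,0,0]], grip=[0.1,0.1,0.1])

```text
t: 15.8
tool_pos: [0.4781, -0.1161, 0.0253]
tool_rot: [-0.246, 2.083, -2.101]
contact_force: [0.0, 0.0, 0.4]
opening: 0.0215
```

```bash
python3 -c "
from h import *
st()"
```

```text
t 15.8 p [ 0.4781 -0.1161  0.0253] F [0.   0.01 0.4 ] op 0.0215 zyaw -76.3 y [ 0.007 -0.008 -1.   ]
```

Call:
servo_tool(delta_pos=[[0,0.003,-0.002],[0,0,0],[0,0,0],[0,0,0]], dr=[[0,0,0],[0,0,0],[0,0,0],[0,0,0]], grip=[0.1,0.28,0.32,0.32])

```text
t: 16.3
tool_pos: [0.478, -0.1142, 0.0225]
tool_rot: [-0.245, 2.082, -2.101]
contact_force: [-0.1, -0.9, -0.3]
opening: 0.0276
```

```bash
python3 -c "
from h import *
st()"
```

```text
t 16.3 p [ 0.478  -0.1142  0.0225] F [-0.12 -0.87 -0.25] op 0.0276 zyaw -76.3 y [ 0.007 -0.008 -1.   ]
```

Call:
servo_tool(delta_pos=[[0,-0.015,0],[0,-0.02,0],[0,-0.04,0],[0,-0.05,0],[0,-0.05,0]], dr=[[0,0,0],[0,0,0],[0,0,0],[0,0,0],[0,0,0]], grip=[0.34,0.34,0.34,0.34,0.34])

```text
t: 16.92
tool_pos: [0.4743, -0.1117, 0.2018]
tool_rot: [-0.252, 2.088, -2.1]
contact_force: [1.9, 0.2, -0.6]
opening: 0.0289
```

```bash
python3 -c "
from h import *
st()
snap('wrist','w21.png');snap('side','s21.png')
a=cv2.imread('pics/s21.png')[160:300,280:440]; cv2.imwrite('pics/s21c.png',cv2.resize(a,(640,560),interpolation=cv2.INTER_CUBIC))"
```

```text
t 16.925 p [ 0.4743 -0.1117  0.2018] F [ 1.92  0.16 -0.61] op 0.0289 zyaw -76.3 y [ 0.001 -0.006 -1.   ]
```

```bash
sleep 2
```

```text
(no output)
```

View pics/w21.png

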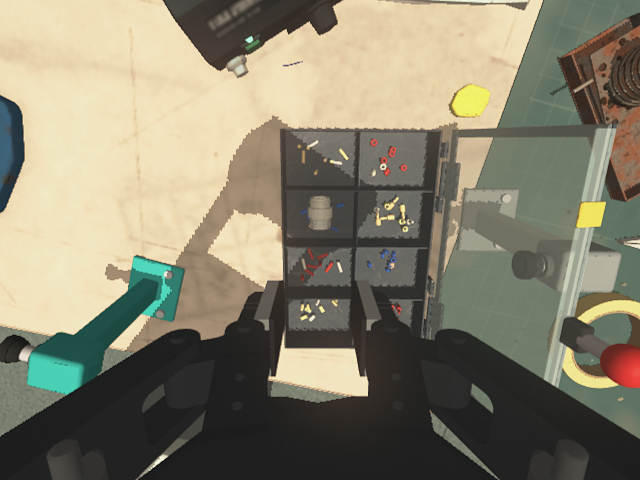

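View pics/s21c.png

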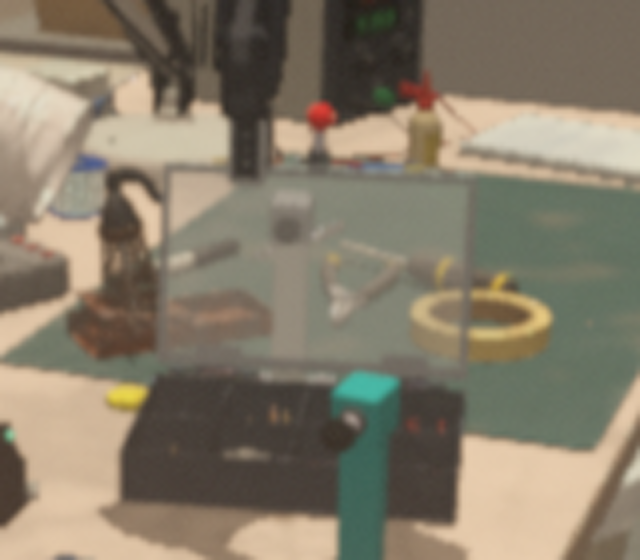

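The connector lies in the front-row compartment at (319,213) in the wrist view, and the lid still leans on its stop. One close look at the plunger, compared with the free decoy.

```bash
python3 -c "
from h import *
im=snap('wrist','w22.png')[:,:,::-1]
a=im[220:320,480:640];b=im[310:400,0:144]
cv2.imwrite('pics/z.png',np.vstack([cv2.resize(a,(480,300),interpolation=2),cv2.resize(b,(480,300),interpolation=2)]))
o=snap('top','t22.png')
"
sleep 1
```

```text
(no output)
```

View pics/z.png

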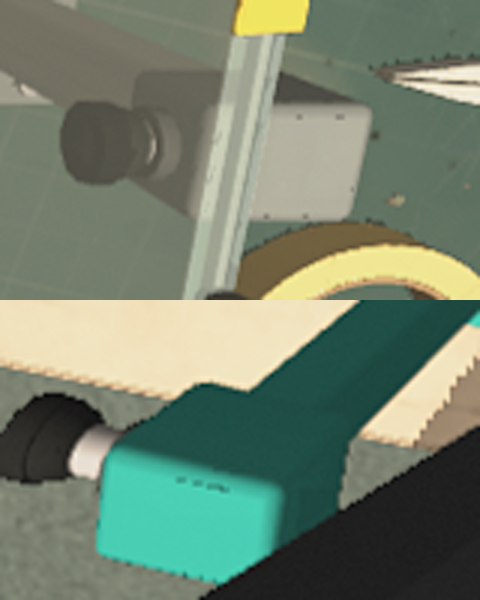

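```bash
python3 -c "
from h import *
st(); print(ctrl.finish_job())"
```

```text
t 17.125 p [ 0.4754 -0.1122  0.2018] F [-0.37  0.68 -0.79] op 0.0291 zyaw -76.3 y [ 0.004 -0.007 -1.   ]
the job is handed in; nothing more can be done
None
```

The lid is open and leaning on its stop, the connector is in the front row of the case, and I handed the job in at about 17 s.

**Lid:**
- I lifted it by the knob. The knob slipped out of the jaws once, so I regripped, then pushed it the rest of the way from in front with closed fingers.
- The push force rose from about 7.4 N to about 11.9 N, which puts the plunger about 5 mm in. The finger travel since contact gave about the same.
- A top-camera check put the lid at about 1.71 rad. That figure used my first estimate of the hinge position, which later proved about 6 mm off. Allowing for that, it is nearer 1.75 rad.
- In the last close-up, the plunger looked about half in next to the free turquoise look-alike. I have no direct reading of its travel.

**Connector:** It lies in a front-row compartment, the one centred at about y = +25 mm. I set it down on the floor and the last wrist picture shows it lying inside the walls. I did not measure its height separately.

**Gripper and bystanders:** The gripper was well clear and touching nothing at hand-in. The arm never came near the tin, and I never went below the lid's knob height near the tape roll. I did not measure either one again at the end.

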